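# Pack the microscope accessory tray

## Robot

A 6-joint arm with a two-finger parallel gripper is mounted at the origin on the work surface. World frame = base frame: x ahead of the robot, y to its left, z up, the work surface at z = 0. Lengths are in m, angles in degrees, forces in N, time in s.
With the tool pointing down it reaches from about 0.3 to 0.75 m from the base axis. Payload 8.5 kg.
Tool frame: the origin (TCP) lies on the mounting face of the last link; the fingertips stand 173 mm ahead of it and the grasp point (between the pads) lies 155 mm ahead of it (env.tips_ahead is the distance from the TCP to the fingertips, in m); z points along the fingers, x is the direction in which the jaws open and shut, and the axes are right-handed (so a half turn about z gives the same grasp; the last joint's range is limited). The gripper opens to 85 mm and grips with 20 to 120 N. Pads are 22 mm wide; open, the fingers measure 114 mm over their backs; the gripper's body (76 mm by 85 mm) begins 54 mm behind the grasp point. The pads swing forward as they close: fully open they stand 13 mm farther back than shut.
Start: joints at [51.778, 21.807, 74.336, -0, 83.858, -12.336], TCP at [0.24, 0.495, 0.405] pointing down, gripper open.
Joint ranges: [-178.18, 178.18], [-50.72, 133.34], [12.68, 142.11], [-81.47, 261.47], [9.98, 163.14], [-165.26, 165.26]. Speed limits (degrees/s): [136.94, 136.94, 180, 180, 180, 180].

## Interface

Orientations are given as a 3x3 rotation matrix whose columns are the frame's x, y, z axes.
In Python, from rig import env gives the robot as it stands. The module is installed in compiled form; this text tells all that it offers.
- The arm moves only by the tool step_arm, never from a script. Its argument "increments" is a list of rows, each an object of numbers: "x", "y", "z": the shift along the tool's x, y, z in cm; "wx", "wy", "wz": the turn, a rotation vector about the tool's x, y, z in rad; "gripper": the finger opening in cm, from 0 to 8.54. A call has 1 to 20 rows; each row shifts and turns the commanded pose from where the row before left it, along the tool's axes as they then stand; what a row does not reach is not made up. A row lasts 1/10 s, in which the tool goes at most 50 mm and 8.59 degrees, less where a joint would pass 70% of its speed; a pose out of reach is approached as far as the arm can. A call with a gripper value outside its range is refused whole. The fingers move at their own pace and stop on an object; "newtons" is the grip in N (left out, the last holds). Time passes only in rows, so rows that do not move let the fingers close. It gives the time, the measured TCP pose, the force and the opening at its end, in the units of the state.
- env.observe(): the state, without advancing time (a new reading comes with each control period).
- env.get_image(name): name is "side" or "top" or "wrist"; returns a dict with "color" (480x640x3 uint8, blue, green, red), "camera_matrix" (3x3 intrinsics, pixels), "rvec" (rotation vector, rad) and "tvec" (3), from world to camera coordinates, as OpenCV has them. Camera axes: x right, y down, z forward; pixel columns grow to the right and rows downward; lengths in m; the calibration is good to about 2 mm. A picture is of the moment at which its call begins. There is no depth.
- env.close_job(): hands the job in, once; it reports no verdict.
The state is a dict: "time_s": time; "q": joint angles; "qvel": joint speeds; "joint_efforts": joint torques, N m; "position": TCP position; "tool_rot": TCP orientation; "ft_force": force on the tool from outside, world axes, zero at the start; "wrist_torque": the same for the moment, N m; "grip_width": finger opening in m.
Only numpy, scipy, OpenCV 4.12 (cv2) and the standard library are available. Lean on these libraries where they do the work, as an engineer would, in place of code of your own. Each camera call takes 0.05 s, during which the arm holds its last target. There are 200 camera calls.

## Task

Pack this microscope's loose parts into the white accessory tray: lay the black plate with the long slot in the green fenced corner and the black plate with the single round hole on top of it, both squared up flush against the two fences, and stand the yellow-ringed and blue-ringed objectives upright in the seats of their own colour. Set the objectives down gently, never drop, ram or tip them. Leave the three-hole plate, the red-ringed objective and the brown oil bottle where they are.

Things in the scene. Friction and masses are not known exactly. Their poses are not given: they have to be found in the camera images.
- tray: fixed white tray, 160 (x) x 210 (y) mm, base 6 mm thick; origin: centre of its underside. Two green fences, 18 mm high above the base, form a corner: far one with face at x=+50, two stubs (y -76..-62, +20..+40) with a gap for a finger; side one with face at y=+34, x -24..+56, seats beyond it. A plate flush with both, its 110 mm along the tray's y, has its centre at x=+20, y=-21 mm.
- seat_yellow: shallow square pocket, 56 mm square outside, 50 inside, rim 12 high, floor 3 mm thick, fixed on the tray; origin at the centre of its underside (6 mm above the bench), axes as the tray's. One seat is at x = +40, the other at x = -40 mm of the tray, both at y = +72; which is which varies. This one is yellow.
- seat_blue: shallow square pocket, 56 mm square outside, 50 inside, rim 12 high, floor 3 mm thick, fixed on the tray; origin at the centre of its underside (6 mm above the bench), axes as the tray's. One seat is at x = +40, the other at x = -40 mm of the tray, both at y = +72; which is which varies. This one is blue.
- plate_slot: black flat stage plate, 60 mm along its own x, 110 mm along its own y, 8 mm thick, about 0.1 kg, lying flat on the bench; origin at the centre of its underside, z up; a half turn about z makes no difference. It has one long rectangular slot, 26 x 76 mm, through its middle. Goes to the bottom of the stack.
- plate_round: black flat stage plate, 60 mm along its own x, 110 mm along its own y, 8 mm thick, about 0.1 kg, lying flat on the bench; origin at the centre of its underside, z up; a half turn about z makes no difference. It has one round hole, 36 mm, in its middle. Goes on top of the slotted plate.
- plate_three: black flat stage plate, 60 mm along its own x, 110 mm along its own y, 8 mm thick, about 0.1 kg, lying flat on the bench; origin at the centre of its underside, z up; a half turn about z makes no difference. It has three round 22 mm holes in a row. Does not belong in the tray: leave it.
- obj_yellow: microscope objective standing nose up: round steel barrel 32 mm in diameter, straight-sided up to 41 mm, then a shoulder tapering to 20 mm, 50 mm tall in all, about 0.12 kg; origin at the centre of its underside, z up. The shoulder is yellow.
- obj_blue: microscope objective standing nose up: round steel barrel 32 mm in diameter, straight-sided up to 41 mm, then a shoulder tapering to 20 mm, 50 mm tall in all, about 0.12 kg; origin at the centre of its underside, z up. The shoulder is blue.
- obj_red: microscope objective standing nose up: round steel barrel 32 mm in diameter, straight-sided up to 41 mm, then a shoulder tapering to 20 mm, 50 mm tall in all, about 0.12 kg; origin at the centre of its underside, z up. The shoulder is red. It has no seat in the tray: leave it.
- oil_bottle: small brown oil bottle with a black cap, 28 mm in diameter, 60 mm tall, standing; origin at the centre of its underside. Leave it.
Things that resemble listed ones, but are neither listed nor needed, are in the scene too. What is shaped like the obj_yellow but pink or purple is not meant.

How it is judged:
By the outcome, as a careful person would: the job done as asked, in the order asked, and still so for the second after the job is handed in, with the robot touching nothing.
It also fails if it takes over 115 s, if anything falls off the work surface, if the arm or the gripper's body presses on something with over 40 N, if the wrist force passes 120 N, or if a joint passes its speed limit or range.

## Working session

There is one attempt and no reset: what is moved stays moved. The work goes in short steps, Python scripts to look and compute and a tool call to move; the robot and the scene stay as the last step left them, time stands still between calls to the robot, and variables do not carry over. Pictures are saved under pics/ and viewed, about 12 in all and at most 16, crops included, and the job is handed in when it is done.

Besides the shell and the picture viewer there is one more tool, called after "Call:" as name(argument=value, ...), one argument or row to a line, values as JSON. step_arm: Moves the arm, as the interface text tells. Its arguments: {"type":"object","properties":{"increments":{"type":"array"},"newtons":{"type":"number"}},"required":["increments"]}

```bash
mkdir -p pics
cat > h.py <<'E'
import numpy as np, cv2
from rig import env
def snap(n,f):
    im=env.get_image(n); cv2.imwrite('pics/'+f+'.png',im['color']); 
    np.savez('pics/'+f+'.npz',**im); return im
def load(f): return np.load('pics/'+f+'.npz')
def w(im,uv,z):
    K=im['camera_matrix'];R=cv2.Rodrigues(im['rvec'])[0];t=np.ravel(im['tvec'])
    uv=np.atleast_2d(np.array(uv,float))
    d=np.c_[uv,np.ones(len(uv))]@np.linalg.inv(K).T@R
    c=-R.T@t
    return c+d*((z-c[2])/d[:,2])[:,None]
def p(im,P):
    return cv2.projectPoints(np.atleast_2d(np.array(P,float)),im['rvec'],im['tvec'],im['camera_matrix'],None)[0][:,0]
E
python3 - <<'E'
from h import *
snap('top','t0');snap('side','s0')
o=env.observe();print({k:np.round(v,3).tolist() for k,v in o.items()})
E
```

```text
{'time_s': 0.1, 'q': [51.779, 21.837, 74.382, 0.001, 83.858, -12.335], 'qvel': [0.108, -0.097, -0.087, 0.07, 0.037, 0.028], 'joint_efforts': [0.005, -44.921, -23.166, -0.0, 0.004, -0.0], 'position': [0.24, 0.495, 0.404], 'tool_rot': [[0.437, 0.9, -0.001], [0.9, -0.437, -0.001], [-0.001, -0.0, -1.0]], 'ft_force': [0.477, -0.296, -0.379], 'wrist_torque': [-0.041, 0.049, -0.015], 'grip_width': 0.086}
```

View pics/t0.png

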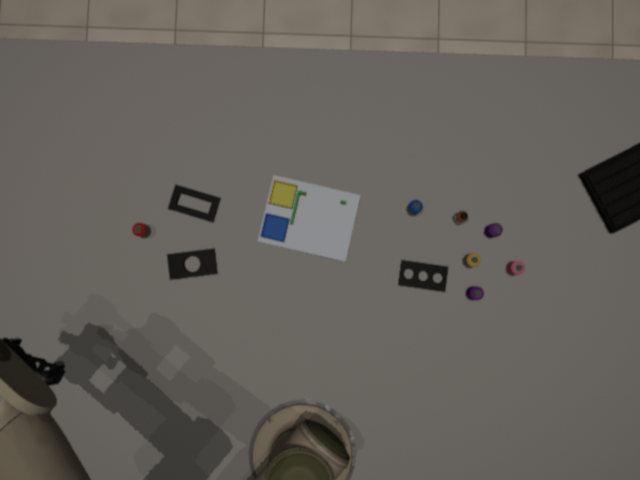

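View pics/s0.png

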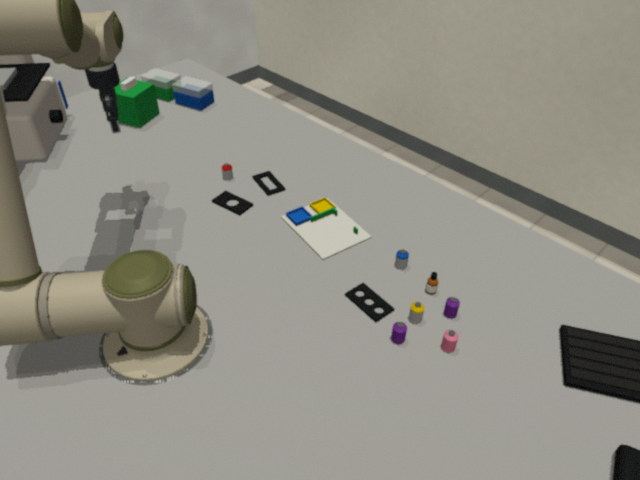

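The top view shows the slot plate at about (194,204), round-hole plate (192,264), tray (309,218) with yellow seat far and blue seat near, blue objective (416,207) and yellow (473,260). I'll use enlarged crops for the exact positions.

Run:
```python
from h import *
im=load('t0');c=im['color']
a=cv2.resize(c[165:300,160:365],None,fx=3.9,fy=3.9,interpolation=cv2.INTER_CUBIC)
b=cv2.resize(c[190:310,395:535],None,fx=5,fy=5,interpolation=cv2.INTER_CUBIC)
a=cv2.convertScaleAbs(a,alpha=1.5);cv2.imwrite('pics/a.png',a);cv2.imwrite('pics/b.png',cv2.convertScaleAbs(b,alpha=1.5))
def rect(mask,x0,y0,x1,y1,z):
    m=np.zeros_like(mask);m[y0:y1,x0:x1]=mask[y0:y1,x0:x1]
    pts=np.argwhere(m)[:,::-1]
    r=cv2.minAreaRect(w(im,pts,z)[:,:2].astype(np.float32)*1000);return [np.round(q,1) for q in r]
dark=c.max(2)<50
print('slot',rect(dark,160,180,225,225,.008));print('round',rect(dark,160,243,222,285,.008));print('three',rect(dark,390,255,455,297,.008))
print('tray',rect((c.min(2)>125),250,170,370,270,.006))
hsv=cv2.cvtColor(c,cv2.COLOR_BGR2HSV)
for n,lo,hi in(('Y',18,35),('B',100,122),('G',45,85)):
    m=((hsv[...,0]>=lo)&(hsv[...,0]<=hi)&(hsv[...,1]>130)).astype(np.uint8)
    k,_,st,ce=cv2.connectedComponentsWithStats(m)
    for i in range(1,k):
        if st[i,4]>8 and st[i,1]>150: print(n,st[i],ce[i].round(1),w(im,ce[i],.012)[0].round(4),w(im,ce[i],.047)[0].round(4))
print('cam',w(im,[[320,240]],0), -cv2.Rodrigues(im['rvec'])[0].T@np.ravel(im['tvec']))
```

```text
slot [array([566., 270.]), array([109.3,  57.5]), np.float64(75.0)]
round [array([424.7, 268.2]), array([ 57.7, 109.1]), np.float64(8.9)]
three [array([ 413.5, -266.9]), array([107.9,  57.1]), np.float64(83.6)]
tray [array([540.3,   1.9]), array([208.6, 158.9]), np.float64(78.9)]
Y [270 181  26  27 506] [282.6 194. ] [0.5931 0.0643 0.012 ] [0.5879 0.0618 0.047 ]
Y [466 254  14  13 110] [472.2 259.7] [ 0.4535 -0.3802  0.012 ] [ 0.4519 -0.3711  0.047 ]
B [409 201  13  12  85] [414.6 207. ] [ 0.5724 -0.2441  0.012 ] [ 0.5677 -0.2386  0.047 ]
B [262 215  26  26 500] [274.6 227.2] [0.515  0.0801 0.012 ] [0.5118 0.0771 0.047 ]
cam [[ 0.48929154 -0.02596956  0.        ]] [ 0.39243981 -0.0322102   1.35749518]
```

View pics/a.png

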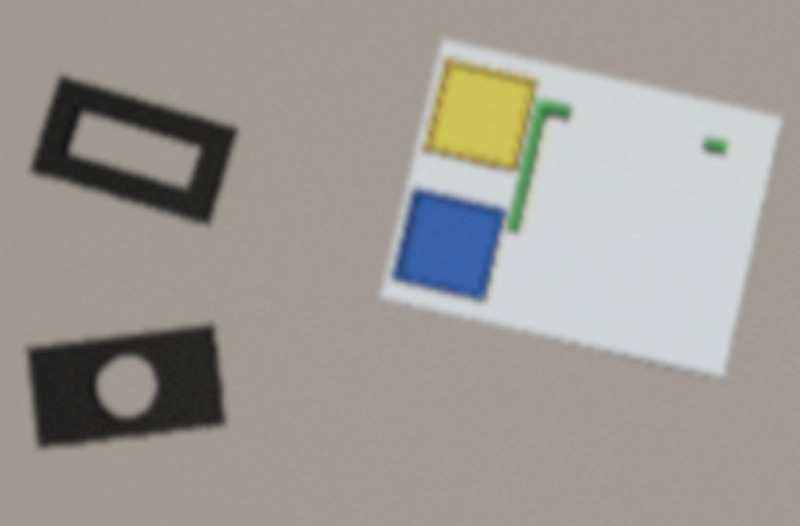

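The crop fits the calibration: tray centre is (0.540, 0.002) with yaw -11.1°, and the seats land where predicted (yellow far, blue near). Next I move above the slotted plate.

Call:
step_arm(
  increments=[
    {"z": 0.6,"wz": 0.138},
    {"z": 0.6,"wz": 0.138},
    {"z": 0.6,"wz": 0.138},
    {"z": 0.6,"wz": 0.138},
    {"z": 0.6,"wz": 0.138},
    {"z": 0.6,"wz": 0.138},
    {"z": 0.6,"wz": 0.138},
    {"z": 0.6,"wz": 0.138},
    {"z": 0.6,"wz": 0.138},
    {"z": 0.6,"wz": 0.138},
  ],
)

```text
invalid input at $.increments[0]: expected keys x, y, z, wx, wy, wz, gripper
```

Call:
step_arm(
  increments=[
    {"x": 3.73,"y": 1.33},
    {"x": 3.73,"y": 1.33},
    {"x": 3.73,"y": 1.33},
    {"x": 3.73,"y": 1.33},
    {"x": 3.73,"y": 1.33},
    {"x": 3.73,"y": 1.33},
    {"x": 3.73,"y": 1.33},
    {"x": 3.73,"y": 1.33},
    {"x": 3.73,"y": 1.33},
    {"x": 3.73,"y": 1.33},
    {},
    {},
  ],
)

```text
invalid input at $.increments[0]: expected keys x, y, z, wx, wy, wz, gripper
```

```bash
cat >> h.py <<'E'
def go(x,y,z,yaw):
    """remaining: turn wz (first), then shift in cm along tool axes after the turn; z is fingertip height when shut"""
    o=env.observe();P=np.array(o['position']);R=np.array(o['tool_rot'])
    cy=np.degrees(np.arctan2(R[1,0],R[0,0])); dw=-((yaw-cy+180)%360-180)
    c,s=np.cos(np.radians(yaw)),np.sin(np.radians(yaw)); d=np.array([x,y,z+.173])-P
    print('t',round(o['time_s'],1),'P',P.round(4),'yaw',cy.round(2),'tilt',R[:,2].round(3),'f',np.round(o['ft_force'],1),'g',round(o['grip_width'],4))
    print(' wz %.3f  x %.2f y %.2f z %.2f'%(np.radians(dw),100*(c*d[0]+s*d[1]),100*(s*d[0]-c*d[1]),-100*d[2]))
E
python3 - <<'E'
from h import *
print(env.tips_ahead)
go(.566,.270,.12,-15)
snap('wrist','w1')
E
```

```text
0.1734
t 0.1 P [0.2401 0.4948 0.4042] yaw 64.11 tilt [-0.001 -0.001 -1.   ] f [ 0.5 -0.3 -0.4] g 0.0856
 wz 1.381  x 37.30 y 13.28 z 11.12
```

View pics/w1.png

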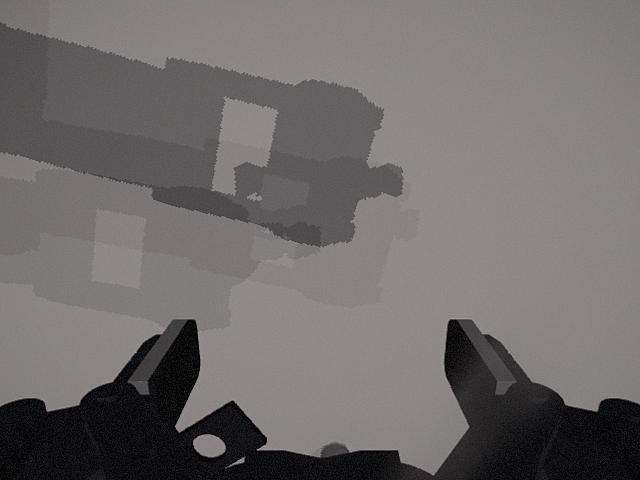

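The moves were refused because every key is required, so the arm hasn't moved yet. The wrist view shows the open fingers at the bottom of the frame, (170,380) and (480,380). I'll resend with full rows.

Call:
step_arm(
  increments=[
    {"x": 0,"y": 0,"z": 0.6,"wx": 0,"wy": 0,"wz": 0.138,"gripper": 8.5},
    {"x": 0,"y": 0,"z": 0.6,"wx": 0,"wy": 0,"wz": 0.138,"gripper": 8.5},
    {"x": 0,"y": 0,"z": 0.6,"wx": 0,"wy": 0,"wz": 0.138,"gripper": 8.5},
    {"x": 0,"y": 0,"z": 0.6,"wx": 0,"wy": 0,"wz": 0.138,"gripper": 8.5},
    {"x": 0,"y": 0,"z": 0.6,"wx": 0,"wy": 0,"wz": 0.138,"gripper": 8.5},
    {"x": 0,"y": 0,"z": 0.6,"wx": 0,"wy": 0,"wz": 0.138,"gripper": 8.5},
    {"x": 0,"y": 0,"z": 0.6,"wx": 0,"wy": 0,"wz": 0.138,"gripper": 8.5},
    {"x": 0,"y": 0,"z": 0.6,"wx": 0,"wy": 0,"wz": 0.138,"gripper": 8.5},
    {"x": 0,"y": 0,"z": 0.6,"wx": 0,"wy": 0,"wz": 0.138,"gripper": 8.5},
    {"x": 0,"y": 0,"z": 0.6,"wx": 0,"wy": 0,"wz": 0.138,"gripper": 8.5},
  ],
)

```text
time_s: 1.15
position: [0.2401, 0.4948, 0.3442]
tool_rot: [[0.965, -0.263, -0.0], [-0.263, -0.965, -0.0], [-0.0, 0.001, -1.0]]
ft_force: [-0.0, -0.8, -0.1]
grip_width: 0.0848
```

Call:
step_arm(
  increments=[
    {"x": 3.73,"y": 1.33,"z": 0,"wx": 0,"wy": 0,"wz": 0,"gripper": 8.5},
    {"x": 3.73,"y": 1.33,"z": 0,"wx": 0,"wy": 0,"wz": 0,"gripper": 8.5},
    {"x": 3.73,"y": 1.33,"z": 0,"wx": 0,"wy": 0,"wz": 0,"gripper": 8.5},
    {"x": 3.73,"y": 1.33,"z": 0,"wx": 0,"wy": 0,"wz": 0,"gripper": 8.5},
    {"x": 3.73,"y": 1.33,"z": 0,"wx": 0,"wy": 0,"wz": 0,"gripper": 8.5},
    {"x": 3.73,"y": 1.33,"z": 0,"wx": 0,"wy": 0,"wz": 0,"gripper": 8.5},
    {"x": 3.73,"y": 1.33,"z": 0,"wx": 0,"wy": 0,"wz": 0,"gripper": 8.5},
    {"x": 3.73,"y": 1.33,"z": 0,"wx": 0,"wy": 0,"wz": 0,"gripper": 8.5},
    {"x": 3.73,"y": 1.33,"z": 0,"wx": 0,"wy": 0,"wz": 0,"gripper": 8.5},
    {"x": 3.73,"y": 1.33,"z": 0,"wx": 0,"wy": 0,"wz": 0,"gripper": 8.5},
    {"x": 0,"y": 0,"z": 0,"wx": 0,"wy": 0,"wz": 0,"gripper": 8.5},
    {"x": 0,"y": 0,"z": 0,"wx": 0,"wy": 0,"wz": 0,"gripper": 8.5},
  ],
)

```text
time_s: 2.35
position: [0.5664, 0.2696, 0.3441]
tool_rot: [[0.966, -0.259, -0.001], [-0.259, -0.966, -0.0], [-0.001, 0.0, -1.0]]
ft_force: [0.0, 0.4, -0.4]
grip_width: 0.0846
```

Run:
```python
from h import *
print(env.tips_ahead)
go(.566,.270,.12,-15)
im=snap('wrist','w1')
print(im['camera_matrix'][0,0],-cv2.Rodrigues(im['rvec'])[0].T@np.ravel(im['tvec']))
print(p(im,[[.566,.270,.008],[.4247,.2682,.008]]))
```

```text
0.1734
t 2.4 P [0.5664 0.2696 0.3441] yaw -15.03 tilt [-0.001 -0.    -1.   ] f [ 0.   0.4 -0.4] g 0.0846
 wz -0.001  x -0.05 y -0.03 z 5.11
421.985263527605 [0.58594452 0.34393449 0.31262088]
[[322.43374876 221.63002981]
 [145.96301068 269.91650104]]
```

View pics/w1.png

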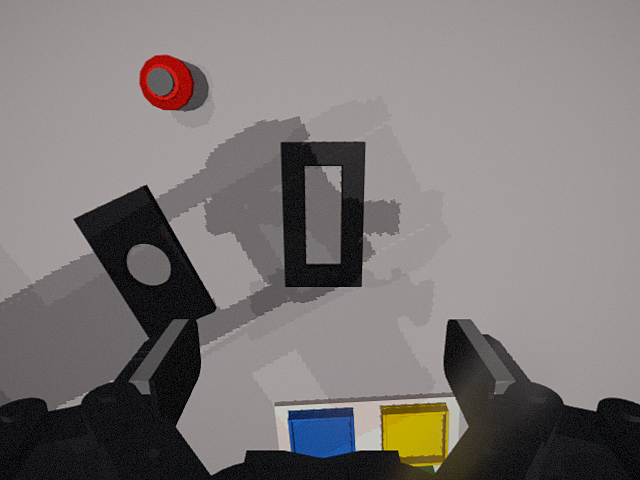

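The plate sits square between the fingers. Its corners are at (281,142), (365,142), (361,287) and (286,287); the round-hole plate's corners are at (148,185), (75,217) and (216,308).

Run:
```python
from h import *
im=load('w1')
c=w(im,[[281,142],[365,142],[361,287],[286,287]],.008)[:,:2]
print(c.round(4),c.mean(0), [np.linalg.norm(c[i]-c[i-1]).round(4) for i in range(4)], np.degrees(np.arctan2(*(c[[0,1]].mean(0)-c[[2,3]].mean(0))[::-1])))
c=w(im,[[148,185],[75,217],[216,308]],.008)[:,:2]
print(c.round(4),(c[1]+c[2])/2, np.linalg.norm(c[0]-c[1]),np.linalg.norm(c[0]-c[2]),np.degrees(np.arctan2(*(c[0]-c[2])[::-1])))
print(w(im,[[149,265]],.008),w(im,[[323,215]],.004))
```

```text
[[0.5528 0.3332]
 [0.6098 0.3179]
 [0.5815 0.2115]
 [0.5249 0.2266]] [0.56725059 0.2723115 ] [np.float64(0.1101), np.float64(0.059), np.float64(0.1101), np.float64(0.0585)] 75.22143201266533
[[0.451  0.3291]
 [0.3897 0.3209]
 [0.4662 0.2237]] [0.42793909 0.27232256] 0.06185534280982081 0.10648145857136004 98.21433549335131
[[0.42848005 0.2713575  0.008     ]] [[0.56747233 0.27386034 0.004     ]]
```

Call:
step_arm(
  increments=[
    {"x": 0,"y": -0.15,"z": 2.5,"wx": 0,"wy": 0,"wz": 0,"gripper": 7},
    {"x": 0,"y": 0,"z": 2.5,"wx": 0,"wy": 0,"wz": 0,"gripper": 7},
    {"x": 0,"y": 0,"z": 2.5,"wx": 0,"wy": 0,"wz": 0,"gripper": 7},
    {"x": 0,"y": 0,"z": 2.5,"wx": 0,"wy": 0,"wz": 0,"gripper": 7},
    {"x": 0,"y": 0,"z": 2.5,"wx": 0,"wy": 0,"wz": 0,"gripper": 7},
    {"x": 0,"y": 0,"z": 2.5,"wx": 0,"wy": 0,"wz": 0,"gripper": 7},
    {"x": 0,"y": 0,"z": 0.6,"wx": 0,"wy": 0,"wz": 0,"gripper": 7},
    {"x": 0,"y": 0,"z": 0.6,"wx": 0,"wy": 0,"wz": 0,"gripper": 7},
    {"x": 0,"y": 0,"z": 0.5,"wx": 0,"wy": 0,"wz": 0,"gripper": 7},
    {"x": 0,"y": 0,"z": 0.3,"wx": 0,"wy": 0,"wz": 0,"gripper": 7},
    {"x": 0,"y": 0,"z": 0.2,"wx": 0,"wy": 0,"wz": 0,"gripper": 7},
    {"x": 0,"y": 0,"z": 0.1,"wx": 0,"wy": 0,"wz": 0,"gripper": 7},
    {"x": 0,"y": 0,"z": 0,"wx": 0,"wy": 0,"wz": 0,"gripper": 7},
  ],
  newtons=30,
)

```text
time_s: 3.7
position: [0.5666, 0.2715, 0.1719]
tool_rot: [[0.966, -0.258, 0.0], [-0.258, -0.966, 0.0], [0.0, -0.0, -1.0]]
ft_force: [1.1, -0.8, 0.4]
grip_width: 0.0703
```

Call:
step_arm(
  increments=[
    {"x": 0,"y": 0,"z": 0,"wx": 0,"wy": 0,"wz": 0,"gripper": 5},
    {"x": 0,"y": 0,"z": 0,"wx": 0,"wy": 0,"wz": 0,"gripper": 5},
    {"x": 0,"y": 0,"z": 0,"wx": 0,"wy": 0,"wz": 0,"gripper": 5},
    {"x": 0,"y": 0,"z": 0,"wx": 0,"wy": 0,"wz": 0,"gripper": 5},
    {"x": 0,"y": 0,"z": 0,"wx": 0,"wy": 0,"wz": 0,"gripper": 5},
  ],
  newtons=30,
)

```text
time_s: 4.2
position: [0.5666, 0.2715, 0.1723]
tool_rot: [[0.966, -0.258, 0.001], [-0.258, -0.966, 0.0], [0.001, -0.0, -1.0]]
ft_force: [-2.6, -0.2, 5.4]
grip_width: 0.0588
```

Call:
step_arm(
  increments=[
    {"x": 0,"y": 0,"z": -1,"wx": 0,"wy": 0,"wz": 0,"gripper": 5},
    {"x": 0,"y": 0,"z": -2,"wx": 0,"wy": 0,"wz": 0,"gripper": 5},
    {"x": 0,"y": 0,"z": -2,"wx": 0,"wy": 0,"wz": -0.03,"gripper": 5},
    {"x": 0,"y": 0,"z": -2,"wx": 0,"wy": 0,"wz": -0.035,"gripper": 5},
    {"x": 0,"y": 0,"z": 0,"wx": 0,"wy": 0,"wz": 0,"gripper": 5},
  ],
)

```text
time_s: 4.7
position: [0.5669, 0.2716, 0.2446]
tool_rot: [[0.981, -0.194, 0.005], [-0.194, -0.981, 0.001], [0.005, -0.002, -1.0]]
ft_force: [-0.2, -1.2, -1.0]
grip_width: 0.0588
```

```bash
cat >> h.py <<'E'
T0=np.array([.5403,.0019]);TY=-11.1
def tr(x,y):
    a=np.radians(TY);return T0+np.array([np.cos(a)*x-np.sin(a)*y,np.sin(a)*x+np.cos(a)*y])/1000
E
python3 - <<'E'
from h import *
print(tr(14,-26));go(*tr(14,-26),.07,TY)
E
```

```text
[ 0.54903253 -0.02630892]
t 4.7 P [0.5669 0.2716 0.2446] yaw -11.21 tilt [ 0.005  0.001 -1.   ] f [-0.2 -1.2 -1. ] g 0.0588
 wz -0.002  x 3.98 y 29.58 z 0.16
```

Call:
step_arm(
  increments=[
    {"x": 0.4,"y": 2.96,"z": 0,"wx": 0,"wy": 0,"wz": 0,"gripper": 5},
    {"x": 0.4,"y": 2.96,"z": 0,"wx": 0,"wy": 0,"wz": 0,"gripper": 5},
    {"x": 0.4,"y": 2.96,"z": 0,"wx": 0,"wy": 0,"wz": 0,"gripper": 5},
    {"x": 0.4,"y": 2.96,"z": 0,"wx": 0,"wy": 0,"wz": 0,"gripper": 5},
    {"x": 0.4,"y": 2.96,"z": 0,"wx": 0,"wy": 0,"wz": 0,"gripper": 5},
    {"x": 0.4,"y": 2.96,"z": 0,"wx": 0,"wy": 0,"wz": 0,"gripper": 5},
    {"x": 0.4,"y": 2.96,"z": 0,"wx": 0,"wy": 0,"wz": 0,"gripper": 5},
    {"x": 0.4,"y": 2.96,"z": 0,"wx": 0,"wy": 0,"wz": 0,"gripper": 5},
    {"x": 0.4,"y": 2.96,"z": 0,"wx": 0,"wy": 0,"wz": 0,"gripper": 5},
    {"x": 0.4,"y": 2.96,"z": 0,"wx": 0,"wy": 0,"wz": 0,"gripper": 5},
    {"x": 0,"y": 0,"z": 0,"wx": 0,"wy": 0,"wz": 0,"gripper": 5},
    {"x": 0,"y": 0,"z": 0,"wx": 0,"wy": 0,"wz": 0,"gripper": 5},
  ],
)

```text
time_s: 5.9
position: [0.5479, -0.0269, 0.241]
tool_rot: [[0.98, -0.197, -0.001], [-0.197, -0.98, 0.001], [-0.001, -0.0, -1.0]]
ft_force: [0.9, 0.2, -0.5]
grip_width: 0.0586
```

Run:
```python
from h import *
go(*tr(14,-26),.07,TY)
im=snap('wrist','w2')
P=lambda x,y,z:[*tr(x,y),z]
print(p(im,[P(-24,34,.024),P(50,34,.024),P(50,20,.024),P(40,72,.009),P(-40,72,.009)]).round(0).tolist())
```

```text
t 5.9 P [ 0.5479 -0.0269  0.241 ] yaw -11.35 tilt [-0.001  0.001 -1.   ] f [ 0.9  0.2 -0.5] g 0.0586
 wz -0.004  x 0.09 y -0.08 z -0.20
[[237.0, 153.0], [409.0, 153.0], [407.0, 185.0], [384.0, 62.0], [202.0, 62.0]]
```

View pics/w2.png

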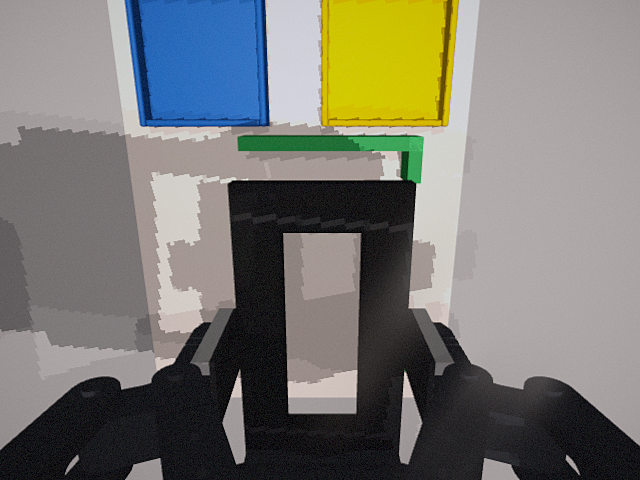

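The plate is held square at (322,320). The green corner's inner edges show near row 151 and column 405, matching the prediction, so I lower it.

Call:
step_arm(
  increments=[
    {"x": 0,"y": 0,"z": 2,"wx": 0,"wy": 0,"wz": -0.004,"gripper": 5},
    {"x": 0,"y": 0,"z": 2,"wx": 0,"wy": 0,"wz": 0,"gripper": 5},
    {"x": 0,"y": 0,"z": 1,"wx": 0,"wy": 0,"wz": 0,"gripper": 5},
    {"x": 0,"y": 0,"z": 0.6,"wx": 0,"wy": 0,"wz": 0,"gripper": 5},
    {"x": 0,"y": 0,"z": 0.3,"wx": 0,"wy": 0,"wz": 0,"gripper": 5},
    {"x": 0,"y": 0,"z": 0.2,"wx": 0,"wy": 0,"wz": 0,"gripper": 5},
    {"x": 0,"y": 0,"z": 0,"wx": 0,"wy": 0,"wz": 0,"gripper": 5},
    {"x": 0,"y": 0,"z": 0,"wx": 0,"wy": 0,"wz": 0,"gripper": 5},
  ],
)

```text
time_s: 6.75
position: [0.5482, -0.0266, 0.1812]
tool_rot: [[0.982, -0.191, 0.001], [-0.191, -0.982, -0.0], [0.001, 0.0, -1.0]]
ft_force: [-0.1, 0.2, -1.3]
grip_width: 0.0589
```

Call:
step_arm(
  increments=[
    {"x": 0.2,"y": 0,"z": 0,"wx": 0,"wy": 0,"wz": 0,"gripper": 5},
    {"x": 0.2,"y": 0,"z": 0,"wx": 0,"wy": 0,"wz": 0,"gripper": 5},
    {"x": 0,"y": 0,"z": 0,"wx": 0,"wy": 0,"wz": 0,"gripper": 5},
  ],
)

```text
time_s: 7.05
position: [0.5524, -0.0275, 0.1809]
tool_rot: [[0.982, -0.191, 0.001], [-0.191, -0.982, -0.0], [0.001, 0.0, -1.0]]
ft_force: [0.2, 0.8, -0.8]
grip_width: 0.0592
```

Run:
```python
from h import *
go(*tr(20,-21),.005,TY)
```

```text
t 7.0 P [ 0.5524 -0.0275  0.1809] yaw -11.0 tilt [ 0.001 -0.    -1.   ] f [ 0.2  0.8 -0.8] g 0.0592
 wz 0.002  x 0.25 y -0.55 z 0.29
```

Next I lower to contact, then move in against the far fence.

Call:
step_arm(
  increments=[
    {"x": 0,"y": 0,"z": 0.1,"wx": 0,"wy": 0,"wz": 0,"gripper": 5},
    {"x": 0.1,"y": 0,"z": 0.1,"wx": 0,"wy": 0,"wz": 0,"gripper": 5},
    {"x": 0.1,"y": 0,"z": 0,"wx": 0,"wy": 0,"wz": 0,"gripper": 5},
    {"x": 0,"y": 0,"z": 0,"wx": 0,"wy": 0,"wz": 0,"gripper": 5},
  ],
)

```text
time_s: 7.45
position: [0.5541, -0.0278, 0.1786]
tool_rot: [[0.982, -0.191, -0.0], [-0.191, -0.982, -0.0], [-0.0, 0.0, -1.0]]
ft_force: [0.7, 0.4, -1.5]
grip_width: 0.0584
```

Call:
step_arm(
  increments=[
    {"x": 0,"y": -0.2,"z": 0,"wx": 0,"wy": 0,"wz": 0,"gripper": 5},
    {"x": 0,"y": -0.2,"z": 0,"wx": 0,"wy": 0,"wz": 0,"gripper": 5},
    {"x": 0,"y": 0,"z": 0,"wx": 0,"wy": 0,"wz": 0,"gripper": 5},
  ],
)

```text
time_s: 7.75
position: [0.5548, -0.0235, 0.1787]
tool_rot: [[0.982, -0.191, -0.0], [-0.191, -0.982, 0.0], [-0.0, -0.0, -1.0]]
ft_force: [0.5, 0.2, -0.7]
grip_width: 0.0585
```

Call:
step_arm(
  increments=[
    {"x": 0.1,"y": 0,"z": 0,"wx": 0,"wy": 0,"wz": 0,"gripper": 5},
    {"x": 0,"y": 0,"z": 0,"wx": 0,"wy": 0,"wz": 0,"gripper": 5},
  ],
  newtons=20,
)

```text
time_s: 7.95
position: [0.5557, -0.024, 0.1787]
tool_rot: [[0.982, -0.191, -0.0], [-0.191, -0.982, 0.0], [-0.0, -0.0, -1.0]]
ft_force: [-0.7, 0.8, -0.7]
grip_width: 0.0588
```

Call:
step_arm(
  increments=[
    {"x": 0.1,"y": 0,"z": 0,"wx": 0,"wy": 0,"wz": 0,"gripper": 5},
    {"x": 0,"y": 0,"z": 0,"wx": 0,"wy": 0,"wz": 0,"gripper": 5},
  ],
)

```text
time_s: 8.15
position: [0.5563, -0.0241, 0.1785]
tool_rot: [[0.982, -0.191, -0.002], [-0.191, -0.982, 0.001], [-0.002, -0.0, -1.0]]
ft_force: [-5.4, 1.3, -0.2]
grip_width: 0.0586
```

Call:
step_arm(
  increments=[
    {"x": 0,"y": -0.15,"z": 0,"wx": 0,"wy": 0,"wz": 0,"gripper": 5},
    {"x": 0,"y": 0,"z": 0,"wx": 0,"wy": 0,"wz": 0,"gripper": 5},
  ],
)

```text
time_s: 8.35
position: [0.5565, -0.0227, 0.1784]
tool_rot: [[0.982, -0.191, -0.002], [-0.191, -0.982, 0.0], [-0.002, 0.0, -1.0]]
ft_force: [-4.8, -0.4, -0.7]
grip_width: 0.0585
```

Call:
step_arm(
  increments=[
    {"x": 0,"y": -0.1,"z": 0,"wx": 0,"wy": 0,"wz": 0,"gripper": 5},
    {"x": 0,"y": -0.1,"z": 0,"wx": 0,"wy": 0,"wz": 0,"gripper": 5},
    {"x": 0,"y": 0,"z": 0,"wx": 0,"wy": 0,"wz": 0,"gripper": 5},
  ],
)

```text
time_s: 8.65
position: [0.5567, -0.0221, 0.1784]
tool_rot: [[0.982, -0.191, -0.003], [-0.191, -0.982, -0.003], [-0.003, 0.003, -1.0]]
ft_force: [-7.7, -11.0, -0.1]
grip_width: 0.0588
```

Call:
step_arm(
  increments=[
    {"x": 0.05,"y": -0.1,"z": 0,"wx": 0,"wy": 0,"wz": 0,"gripper": 5},
    {"x": 0,"y": -0.1,"z": 0,"wx": 0,"wy": 0,"wz": 0,"gripper": 5},
    {"x": 0,"y": 0,"z": 0,"wx": 0,"wy": 0,"wz": 0,"gripper": 5},
  ],
)

```text
time_s: 8.95
position: [0.5572, -0.0215, 0.1784]
tool_rot: [[0.982, -0.191, -0.005], [-0.191, -0.982, -0.005], [-0.004, 0.006, -1.0]]
ft_force: [-13.5, -21.6, 2.4]
grip_width: 0.0588
```

Call:
step_arm(
  increments=[
    {"x": 0,"y": 0,"z": 0,"wx": 0,"wy": 0,"wz": 0,"gripper": 7},
    {"x": 0,"y": 0,"z": 0,"wx": 0,"wy": 0,"wz": 0,"gripper": 7},
    {"x": 0,"y": 0,"z": 0,"wx": 0,"wy": 0,"wz": 0,"gripper": 7},
    {"x": 0.3,"y": 0,"z": 0,"wx": 0,"wy": 0,"wz": 0,"gripper": 7},
    {"x": 0.2,"y": 0,"z": 0,"wx": 0,"wy": 0,"wz": 0,"gripper": 7},
    {"x": 0,"y": 0,"z": 0,"wx": 0,"wy": 0,"wz": 0,"gripper": 7},
  ],
)

```text
time_s: 9.55
position: [0.5628, -0.0195, 0.1785]
tool_rot: [[0.982, -0.19, -0.003], [-0.19, -0.982, 0.001], [-0.003, -0.0, -1.0]]
ft_force: [-3.9, 0.3, 3.5]
grip_width: 0.0697
```

Call:
step_arm(
  increments=[
    {"x": 0.1,"y": 0,"z": 0,"wx": 0,"wy": 0,"wz": 0,"gripper": 7},
    {"x": 0,"y": 0,"z": 0,"wx": 0,"wy": 0,"wz": 0,"gripper": 7},
  ],
)

```text
time_s: 9.75
position: [0.5632, -0.0196, 0.1784]
tool_rot: [[0.982, -0.19, -0.005], [-0.19, -0.982, 0.001], [-0.005, -0.0, -1.0]]
ft_force: [-9.0, 1.3, 4.7]
grip_width: 0.0699
```

Now pressing squarely at 9 N. I'll back off, lift and look.

Call:
step_arm(
  increments=[
    {"x": -0.6,"y": 0,"z": 0,"wx": 0,"wy": 0,"wz": 0,"gripper": 7},
    {"x": 0,"y": 0,"z": -2,"wx": 0,"wy": 0,"wz": 0,"gripper": 7},
    {"x": 0,"y": 0,"z": -4,"wx": 0,"wy": 0,"wz": 0,"gripper": 7},
    {"x": 0,"y": 2,"z": -4,"wx": 0,"wy": 0,"wz": 0,"gripper": 8.5},
    {"x": 0,"y": 2,"z": -4,"wx": 0,"wy": 0,"wz": 0,"gripper": 8.5},
    {"x": 0,"y": 2,"z": 0,"wx": 0,"wy": 0,"wz": 0,"gripper": 8.5},
    {"x": 0,"y": 0,"z": 0,"wx": 0,"wy": 0,"wz": 0,"gripper": 8.5},
  ],
)

```text
time_s: 10.45
position: [0.5466, -0.0793, 0.3198]
tool_rot: [[0.981, -0.193, 0.003], [-0.193, -0.981, -0.001], [0.003, 0.001, -1.0]]
ft_force: [0.1, -0.1, 0.0]
grip_width: 0.0851
```

Run:
```python
from h import *
go(*tr(20,-21),.14,TY)
im=snap('wrist','w3')
P=lambda x,y,z:[*tr(x,y),z]
print(p(im,[P(-10,34,.014),P(50,34,.014),P(-10,-76,.014),P(50,-76,.014)]).round(0).tolist())
cv2.imwrite('pics/w3c.png',cv2.convertScaleAbs(im['color'],alpha=1.8))
```

```text
t 10.4 P [ 0.5466 -0.0793  0.3198] yaw -11.12 tilt [ 0.003 -0.001 -1.   ] f [ 0.1 -0.1  0. ] g 0.0851
 wz -0.000  x -0.18 y -5.75 z 0.68
[[267.0, 51.0], [368.0, 51.0], [274.0, 229.0], [363.0, 229.0]]
```

View pics/w3c.png

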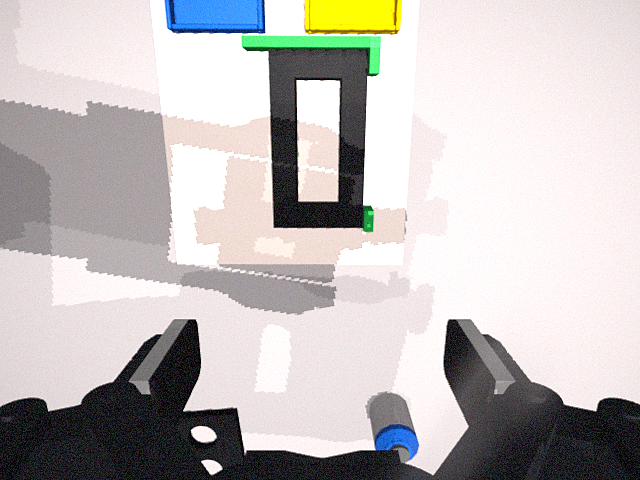

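The slotted plate is flush: its top edge meets the side fence at row 50, and its right edge meets both stubs at columns 365–370. Next is the round-hole plate.

Run:
```python
from h import *
go(.4270,.2705,.145,8.5)
```

```text
t 10.5 P [ 0.5467 -0.0783  0.3188] yaw -11.09 tilt [ 0.001 -0.    -1.   ] f [0.7 0.3 0.1] g 0.0852
 wz -0.342  x -6.68 y -36.27 z 0.08
```

Call:
step_arm(
  increments=[
    {"x": 0,"y": 0,"z": 0,"wx": 0,"wy": 0,"wz": -0.114,"gripper": 8.5},
    {"x": 0,"y": 0,"z": 0,"wx": 0,"wy": 0,"wz": -0.114,"gripper": 8.5},
    {"x": 0,"y": 0,"z": 0,"wx": 0,"wy": 0,"wz": -0.114,"gripper": 8.5},
    {"x": -0.67,"y": -3.63,"z": 0,"wx": 0,"wy": 0,"wz": 0,"gripper": 8.5},
    {"x": -0.67,"y": -3.63,"z": 0,"wx": 0,"wy": 0,"wz": 0,"gripper": 8.5},
    {"x": -0.67,"y": -3.63,"z": 0,"wx": 0,"wy": 0,"wz": 0,"gripper": 8.5},
    {"x": -0.67,"y": -3.63,"z": 0,"wx": 0,"wy": 0,"wz": 0,"gripper": 8.5},
    {"x": -0.67,"y": -3.63,"z": 0,"wx": 0,"wy": 0,"wz": 0,"gripper": 8.5},
    {"x": -0.67,"y": -3.63,"z": 0,"wx": 0,"wy": 0,"wz": 0,"gripper": 8.5},
    {"x": -0.67,"y": -3.63,"z": 0,"wx": 0,"wy": 0,"wz": 0,"gripper": 8.5},
    {"x": -0.67,"y": -3.63,"z": 0,"wx": 0,"wy": 0,"wz": 0,"gripper": 8.5},
    {"x": -0.67,"y": -3.63,"z": 0,"wx": 0,"wy": 0,"wz": 0,"gripper": 8.5},
    {"x": -0.67,"y": -3.63,"z": 0,"wx": 0,"wy": 0,"wz": 0,"gripper": 8.5},
    {"x": 0,"y": 0,"z": 0,"wx": 0,"wy": 0,"wz": 0,"gripper": 8.5},
    {"x": 0,"y": 0,"z": 0,"wx": 0,"wy": 0,"wz": 0,"gripper": 8.5},
  ],
)

```text
time_s: 12.0
position: [0.4257, 0.2721, 0.318]
tool_rot: [[0.988, 0.152, -0.001], [0.152, -0.988, -0.001], [-0.001, 0.0, -1.0]]
ft_force: [-0.2, 0.3, 0.3]
grip_width: 0.0848
```

Run:
```python
from h import *
im=snap('wrist','w4');c=im['color']
m=(c.max(2)<45).astype(np.uint8);m[315:]=0
k,l,st,ce=cv2.connectedComponentsWithStats(m)
i=1+np.argmax(st[1:,4]);print(st[i],ce[i])
pts=np.argwhere(l==i)[:,::-1]
r=cv2.minAreaRect(w(im,pts,.008)[:,:2].astype(np.float32)*1000);print(r)
go(r[0][0]/1000,r[0][1]/1000,-.001,8.5)
```

```text
[  276   151    91   156 10865] [320.07050161 229.64712379]
((425.36053466796875, 271.10504150390625), (59.237735748291016, 109.84908294677734), 8.916345596313477)
t 12.1 P [0.4261 0.2714 0.3181] yaw 8.65 tilt [-0.001 -0.    -1.   ] f [0.7 0.2 0.2] g 0.085
 wz 0.003  x -0.08 y 0.02 z 14.61
```

View pics/w4.png

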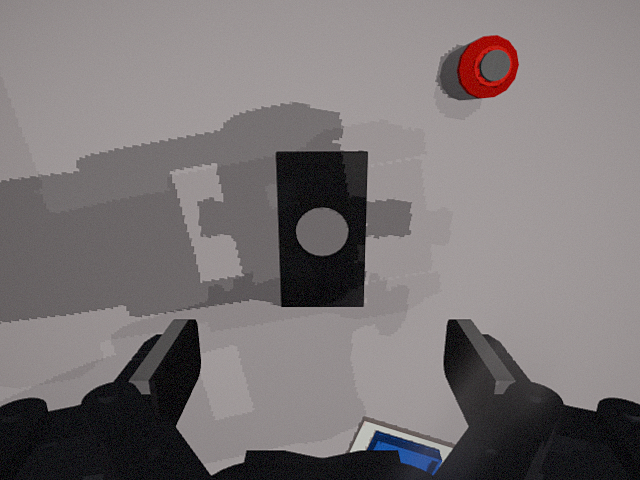

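The plate is square and centred at (322,230), between columns 277 and 367. I go down and grip.

Call:
step_arm(
  increments=[
    {"x": -0.1,"y": 0,"z": 2.5,"wx": 0,"wy": 0,"wz": -0.004,"gripper": 7},
    {"x": 0,"y": 0,"z": 2.5,"wx": 0,"wy": 0,"wz": 0,"gripper": 7},
    {"x": 0,"y": 0,"z": 2.5,"wx": 0,"wy": 0,"wz": 0,"gripper": 7},
    {"x": 0,"y": 0,"z": 2.5,"wx": 0,"wy": 0,"wz": 0,"gripper": 7},
    {"x": 0,"y": 0,"z": 2,"wx": 0,"wy": 0,"wz": 0,"gripper": 7},
    {"x": 0,"y": 0,"z": 1.2,"wx": 0,"wy": 0,"wz": 0,"gripper": 7},
    {"x": 0,"y": 0,"z": 0.6,"wx": 0,"wy": 0,"wz": 0,"gripper": 7},
    {"x": 0,"y": 0,"z": 0.4,"wx": 0,"wy": 0,"wz": 0,"gripper": 7},
    {"x": 0,"y": 0,"z": 0.2,"wx": 0,"wy": 0,"wz": 0,"gripper": 7},
    {"x": 0,"y": 0,"z": 0,"wx": 0,"wy": 0,"wz": 0,"gripper": 7},
    {"x": 0,"y": 0,"z": 0,"wx": 0,"wy": 0,"wz": 0,"gripper": 5},
    {"x": 0,"y": 0,"z": 0,"wx": 0,"wy": 0,"wz": 0,"gripper": 5},
    {"x": 0,"y": 0,"z": 0,"wx": 0,"wy": 0,"wz": 0,"gripper": 5},
    {"x": 0,"y": 0,"z": 0,"wx": 0,"wy": 0,"wz": 0,"gripper": 5},
    {"x": 0,"y": 0,"z": 0,"wx": 0,"wy": 0,"wz": 0,"gripper": 5},
  ],
  newtons=30,
)

```text
time_s: 13.55
position: [0.4254, 0.2709, 0.1756]
tool_rot: [[0.988, 0.154, 0.001], [0.154, -0.988, 0.0], [0.001, -0.0, -1.0]]
ft_force: [-0.5, -1.6, 5.6]
grip_width: 0.0577
```

Call:
step_arm(
  increments=[
    {"x": 0,"y": 0,"z": -1,"wx": 0,"wy": 0,"wz": 0,"gripper": 5},
    {"x": 0,"y": 0,"z": -2,"wx": 0,"wy": 0,"wz": 0.085,"gripper": 5},
    {"x": 0,"y": 0,"z": -2,"wx": 0,"wy": 0,"wz": 0.085,"gripper": 5},
    {"x": 0,"y": 0,"z": -2,"wx": 0,"wy": 0,"wz": 0.09,"gripper": 5},
    {"x": 0,"y": 0,"z": 0,"wx": 0,"wy": 0,"wz": 0.09,"gripper": 5},
    {"x": 0,"y": 0,"z": 0,"wx": 0,"wy": 0,"wz": 0,"gripper": 5},
  ],
)

```text
time_s: 14.15
position: [0.4252, 0.271, 0.2459]
tool_rot: [[0.981, -0.195, 0.002], [-0.195, -0.981, 0.001], [0.002, -0.001, -1.0]]
ft_force: [0.9, 0.0, -2.1]
grip_width: 0.0577
```

Run:
```python
from h import *
go(*tr(15,-26),.07,TY)
```

```text
t 14.2 P [0.4252 0.271  0.2459] yaw -11.27 tilt [ 0.002  0.001 -1.   ] f [ 0.9  0.  -2.1] g 0.0577
 wz -0.003  x 17.97 y 26.79 z 0.29
```

Call:
step_arm(
  increments=[
    {"x": 1.8,"y": 2.68,"z": 0,"wx": 0,"wy": 0,"wz": 0,"gripper": 5},
    {"x": 1.8,"y": 2.68,"z": 0,"wx": 0,"wy": 0,"wz": 0,"gripper": 5},
    {"x": 1.8,"y": 2.68,"z": 0,"wx": 0,"wy": 0,"wz": 0,"gripper": 5},
    {"x": 1.8,"y": 2.68,"z": 0,"wx": 0,"wy": 0,"wz": 0,"gripper": 5},
    {"x": 1.8,"y": 2.68,"z": 0,"wx": 0,"wy": 0,"wz": 0,"gripper": 5},
    {"x": 1.8,"y": 2.68,"z": 0,"wx": 0,"wy": 0,"wz": 0,"gripper": 5},
    {"x": 1.8,"y": 2.68,"z": 0,"wx": 0,"wy": 0,"wz": 0,"gripper": 5},
    {"x": 1.8,"y": 2.68,"z": 0,"wx": 0,"wy": 0,"wz": 0,"gripper": 5},
    {"x": 1.8,"y": 2.68,"z": 0,"wx": 0,"wy": 0,"wz": 0,"gripper": 5},
    {"x": 1.8,"y": 2.68,"z": 0,"wx": 0,"wy": 0,"wz": 0,"gripper": 5},
    {"x": 0,"y": 0,"z": 0,"wx": 0,"wy": 0,"wz": 0,"gripper": 5},
    {"x": 0,"y": 0,"z": 0,"wx": 0,"wy": 0,"wz": 0,"gripper": 5},
  ],
)

```text
time_s: 15.35
position: [0.5495, -0.0272, 0.2444]
tool_rot: [[0.981, -0.194, -0.001], [-0.194, -0.981, 0.001], [-0.001, -0.0, -1.0]]
ft_force: [-0.9, 0.2, -1.6]
grip_width: 0.0572
```

Run:
```python
from h import *
go(*tr(15,-26),.07,TY)
im=snap('wrist','w5');cv2.imwrite('pics/w5c.png',cv2.convertScaleAbs(im['color'],alpha=1.8))
P=lambda x,y,z:[*tr(x,y),z]
for z in (.07,.075,.08): print(p(im,[P(-15,29,z),P(45,29,z)]).round(0).tolist())
```

```text
t 15.3 P [ 0.5495 -0.0272  0.2444] yaw -11.2 tilt [-0.001  0.001 -1.   ] f [-0.9  0.2 -1.6] g 0.0572
 wz -0.002  x 0.03 y -0.08 z 0.14
[[236.0, 179.0], [413.0, 179.0]]
[[233.0, 182.0], [416.0, 181.0]]
[[230.0, 184.0], [419.0, 184.0]]
```

View pics/w5c.png

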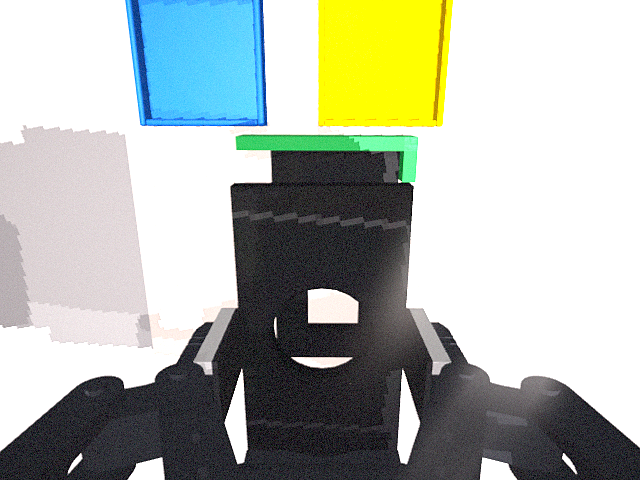

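Held square, with the slotted plate behind it still flush. I lower to about 2 mm above the stack.

Call:
step_arm(
  increments=[
    {"x": 0,"y": 0,"z": 2,"wx": 0,"wy": 0,"wz": -0.002,"gripper": 5},
    {"x": 0,"y": 0,"z": 1.6,"wx": 0,"wy": 0,"wz": 0,"gripper": 5},
    {"x": 0,"y": 0,"z": 0.8,"wx": 0,"wy": 0,"wz": 0,"gripper": 5},
    {"x": 0,"y": 0,"z": 0.5,"wx": 0,"wy": 0,"wz": 0,"gripper": 5},
    {"x": 0,"y": 0,"z": 0.3,"wx": 0,"wy": 0,"wz": 0,"gripper": 5},
    {"x": 0,"y": 0,"z": 0,"wx": 0,"wy": 0,"wz": 0,"gripper": 5},
  ],
)

```text
time_s: 16.0
position: [0.5497, -0.0268, 0.1929]
tool_rot: [[0.981, -0.192, 0.0], [-0.192, -0.981, 0.0], [0.0, -0.0, -1.0]]
ft_force: [-0.2, 0.0, -0.8]
grip_width: 0.0571
```

Call:
step_arm(
  increments=[
    {"x": 0.2,"y": -0.2,"z": 0,"wx": 0,"wy": 0,"wz": 0,"gripper": 5},
    {"x": 0.2,"y": -0.2,"z": 0,"wx": 0,"wy": 0,"wz": 0,"gripper": 5},
    {"x": 0,"y": 0,"z": 0.1,"wx": 0,"wy": 0,"wz": 0,"gripper": 5},
    {"x": 0,"y": 0,"z": 0.1,"wx": 0,"wy": 0,"wz": 0,"gripper": 5},
    {"x": 0,"y": 0,"z": 0,"wx": 0,"wy": 0,"wz": 0,"gripper": 5},
  ],
  newtons=20,
)

```text
time_s: 16.5
position: [0.5544, -0.0238, 0.1906]
tool_rot: [[0.981, -0.193, -0.0], [-0.193, -0.981, 0.0], [-0.0, -0.0, -1.0]]
ft_force: [0.0, -0.1, -0.6]
grip_width: 0.0571
```

Run:
```python
from h import *
go(*tr(20.5,-21),.0166,TY)
```

```text
t 16.5 P [ 0.5544 -0.0238  0.1906] yaw -11.12 tilt [-0.  0. -1.] f [ 0.  -0.1 -0.6] g 0.0571
 wz -0.000  x 0.17 y -0.16 z 0.10
```

Call:
step_arm(
  increments=[
    {"x": 0.1,"y": 0,"z": 0.05,"wx": 0,"wy": 0,"wz": 0,"gripper": 5},
    {"x": 0.1,"y": 0,"z": 0,"wx": 0,"wy": 0,"wz": 0,"gripper": 5},
    {"x": 0,"y": 0,"z": 0,"wx": 0,"wy": 0,"wz": 0,"gripper": 5},
  ],
)

```text
time_s: 16.8
position: [0.5561, -0.0241, 0.19]
tool_rot: [[0.981, -0.193, -0.001], [-0.193, -0.981, 0.0], [-0.001, -0.0, -1.0]]
ft_force: [-2.2, 1.2, -0.8]
grip_width: 0.0573
```

Call:
step_arm(
  increments=[
    {"x": 0,"y": -0.15,"z": 0,"wx": 0,"wy": 0,"wz": 0,"gripper": 5},
    {"x": 0,"y": -0.15,"z": 0,"wx": 0,"wy": 0,"wz": 0,"gripper": 5},
    {"x": 0,"y": 0,"z": 0,"wx": 0,"wy": 0,"wz": 0,"gripper": 5},
  ],
)

```text
time_s: 17.1
position: [0.5568, -0.0213, 0.1901]
tool_rot: [[0.981, -0.193, -0.001], [-0.193, -0.981, -0.0], [-0.001, 0.0, -1.0]]
ft_force: [-3.4, -1.6, -1.4]
grip_width: 0.0573
```

Call:
step_arm(
  increments=[
    {"x": 0.05,"y": -0.1,"z": 0,"wx": 0,"wy": 0,"wz": 0,"gripper": 5},
    {"x": 0.05,"y": -0.1,"z": 0,"wx": 0,"wy": 0,"wz": 0,"gripper": 5},
    {"x": 0,"y": 0,"z": 0,"wx": 0,"wy": 0,"wz": 0,"gripper": 5},
  ],
)

```text
time_s: 17.4
position: [0.5575, -0.0206, 0.19]
tool_rot: [[0.981, -0.192, -0.004], [-0.192, -0.981, -0.003], [-0.004, 0.003, -1.0]]
ft_force: [-10.8, -11.6, 2.2]
grip_width: 0.0573
```

Call:
step_arm(
  increments=[
    {"x": 0,"y": -0.1,"z": 0,"wx": 0,"wy": 0,"wz": 0,"gripper": 5},
    {"x": 0,"y": 0,"z": 0,"wx": 0,"wy": 0,"wz": 0,"gripper": 5},
  ],
)

```text
time_s: 17.6
position: [0.5576, -0.0203, 0.19]
tool_rot: [[0.981, -0.192, -0.005], [-0.192, -0.981, -0.004], [-0.004, 0.005, -1.0]]
ft_force: [-12.1, -16.8, 1.6]
grip_width: 0.0573
```

Call:
step_arm(
  increments=[
    {"x": 0,"y": 0,"z": 0,"wx": 0,"wy": 0,"wz": 0,"gripper": 7},
    {"x": 0,"y": 0,"z": 0,"wx": 0,"wy": 0,"wz": 0,"gripper": 7},
    {"x": 0,"y": 0,"z": 0,"wx": 0,"wy": 0,"wz": 0,"gripper": 7},
    {"x": 0.3,"y": 0,"z": 0.1,"wx": 0,"wy": 0,"wz": 0,"gripper": 7},
    {"x": 0.2,"y": 0,"z": 0,"wx": 0,"wy": 0,"wz": 0,"gripper": 7},
    {"x": 0,"y": 0,"z": 0,"wx": 0,"wy": 0,"wz": 0,"gripper": 7},
  ],
)

```text
time_s: 18.2
position: [0.5638, -0.0195, 0.1892]
tool_rot: [[0.981, -0.193, 0.001], [-0.193, -0.981, -0.0], [0.001, -0.0, -1.0]]
ft_force: [-0.3, 0.4, 0.2]
grip_width: 0.07
```

Call:
step_arm(
  increments=[
    {"x": 0.1,"y": 0,"z": 0,"wx": 0,"wy": 0,"wz": 0,"gripper": 7},
    {"x": 0,"y": 0,"z": 0,"wx": 0,"wy": 0,"wz": 0,"gripper": 7},
  ],
)

```text
time_s: 18.4
position: [0.5645, -0.0197, 0.1892]
tool_rot: [[0.981, -0.193, 0.0], [-0.193, -0.981, -0.0], [0.0, -0.0, -1.0]]
ft_force: [-0.1, 0.7, 0.8]
grip_width: 0.0701
```

Call:
step_arm(
  increments=[
    {"x": 0.1,"y": 0,"z": 0,"wx": 0,"wy": 0,"wz": 0,"gripper": 7},
    {"x": 0.05,"y": 0,"z": 0,"wx": 0,"wy": 0,"wz": 0,"gripper": 7},
    {"x": 0,"y": 0,"z": 0,"wx": 0,"wy": 0,"wz": 0,"gripper": 7},
  ],
)

```text
time_s: 18.7
position: [0.5659, -0.02, 0.1892]
tool_rot: [[0.981, -0.193, 0.0], [-0.193, -0.981, 0.0], [0.0, -0.0, -1.0]]
ft_force: [-0.4, -0.1, -0.5]
grip_width: 0.0698
```

Call:
step_arm(
  increments=[
    {"x": -0.7,"y": 0,"z": 0,"wx": 0,"wy": 0,"wz": 0,"gripper": 7},
    {"x": 0,"y": 0,"z": -2,"wx": 0,"wy": 0,"wz": 0,"gripper": 7},
    {"x": 0,"y": 0,"z": -4,"wx": 0,"wy": 0,"wz": 0,"gripper": 7},
    {"x": 0,"y": 2,"z": -4,"wx": 0,"wy": 0,"wz": 0,"gripper": 8.5},
    {"x": 0,"y": 2,"z": -3,"wx": 0,"wy": 0,"wz": 0,"gripper": 8.5},
    {"x": 0,"y": 2,"z": 0,"wx": 0,"wy": 0,"wz": 0,"gripper": 8.5},
    {"x": 0,"y": 0,"z": 0,"wx": 0,"wy": 0,"wz": 0,"gripper": 8.5},
  ],
)

```text
time_s: 19.4
position: [0.5467, -0.0789, 0.3199]
tool_rot: [[0.981, -0.195, 0.001], [-0.195, -0.981, -0.001], [0.001, 0.001, -1.0]]
ft_force: [-0.6, 0.9, 0.3]
grip_width: 0.0851
```

Run:
```python
from h import *
im=snap('wrist','w6')
cv2.imwrite('pics/w6c.png',cv2.convertScaleAbs(cv2.resize(im['color'][0:300,190:450],None,fx=2.3,fy=2,interpolation=cv2.INTER_CUBIC),alpha=1.8))
go(.452,-.373,.12,-30)
```

```text
t 19.4 P [ 0.5468 -0.0779  0.3191] yaw -11.21 tilt [-0.  0. -1.] f [ 0.   1.1 -0.4] g 0.0851
 wz 0.328  x 6.54 y 30.30 z 2.61
```

View pics/w6c.png

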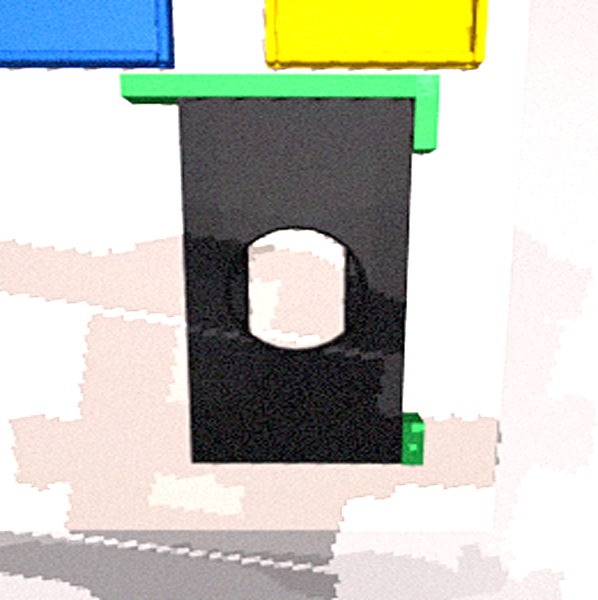

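The round plate sits over the slot and looks flush: top edge on the side fence, right edge on both stubs. I'll check this numerically and also measure the objectives.

Run:
```python
from h import *
im=load('w6')
P=lambda x,y,z:[*tr(x,y),z]
q=p(im,[P(-10,34,.022),P(50,34,.022),P(-10,-76,.022),P(50,-76,.022),P(50,20,.024),P(50,-62,.024)])
print(((q-[190,0])*[2.3,2]).round(0).tolist())
g=im['color'].max(2).astype(int)
for r in (80,120,160,200,220):
    xs=np.flatnonzero(g[r]<60);xs=xs[(xs>250)&(xs<390)];a,b=w(im,[[xs[0]-.5,r],[xs[-1]+.5,r]],.022)[:,:2]
    A=np.radians(TY);f=lambda v:1000*(np.array([[np.cos(A),np.sin(A)],[-np.sin(A),np.cos(A)]])@(v-T0));print(r,f(a).round(1),f(b).round(1))
```

```text
[[176.0, 100.0], [414.0, 100.0], [192.0, 466.0], [402.0, 466.0], [413.0, 151.0], [404.0, 426.0]]
80 [-9.4 17.8] [49.6 17.7]
120 [-9.7 -4.8] [49.6 -5. ]
160 [-10.  -28.7] [ 49.1 -28.8]
200 [ -9.7 -53.9] [ 49.2 -54.1]
220 [-10.2 -67.1] [ 49.5 -67.2]
```

Both plates are flush to within about 0.5 mm. Next is the yellow objective.

Run:
```python
from h import *
go(.452,-.373,.145,TY)
```

```text
t 19.4 P [ 0.5468 -0.0779  0.3191] yaw -11.21 tilt [-0.  0. -1.] f [ 0.   1.1 -0.4] g 0.0851
 wz -0.002  x -3.63 y 30.78 z 0.11
```

Call:
step_arm(
  increments=[
    {"x": -0.36,"y": 3.08,"z": 0,"wx": 0,"wy": 0,"wz": -0.002,"gripper": 6},
    {"x": -0.36,"y": 3.08,"z": 0,"wx": 0,"wy": 0,"wz": 0,"gripper": 6},
    {"x": -0.36,"y": 3.08,"z": 0,"wx": 0,"wy": 0,"wz": 0,"gripper": 6},
    {"x": -0.36,"y": 3.08,"z": 0,"wx": 0,"wy": 0,"wz": 0,"gripper": 6},
    {"x": -0.36,"y": 3.08,"z": 0,"wx": 0,"wy": 0,"wz": 0,"gripper": 6},
    {"x": -0.36,"y": 3.08,"z": 0,"wx": 0,"wy": 0,"wz": 0,"gripper": 6},
    {"x": -0.36,"y": 3.08,"z": 0,"wx": 0,"wy": 0,"wz": 0,"gripper": 6},
    {"x": -0.36,"y": 3.08,"z": 0,"wx": 0,"wy": 0,"wz": 0,"gripper": 6},
    {"x": -0.36,"y": 3.08,"z": 0,"wx": 0,"wy": 0,"wz": 0,"gripper": 6},
    {"x": -0.36,"y": 3.08,"z": 0,"wx": 0,"wy": 0,"wz": 0,"gripper": 6},
    {"x": 0,"y": 0,"z": 0,"wx": 0,"wy": 0,"wz": 0,"gripper": 6},
    {"x": 0,"y": 0,"z": 0,"wx": 0,"wy": 0,"wz": 0,"gripper": 6},
  ],
)

```text
time_s: 20.65
position: [0.4534, -0.3724, 0.3183]
tool_rot: [[0.982, -0.191, -0.001], [-0.191, -0.982, 0.002], [-0.001, -0.002, -1.0]]
ft_force: [-0.9, 0.7, -0.4]
grip_width: 0.0597
```

Run:
```python
from h import *
im=snap('wrist','w7')
go(.452,-.373,.145,TY)
c=im['color'];hsv=cv2.cvtColor(c,cv2.COLOR_BGR2HSV)
m=((hsv[...,0]>=18)&(hsv[...,0]<=35)&(hsv[...,1]>130)).astype(np.uint8)
k,l,st,ce=cv2.connectedComponentsWithStats(m)
for i in range(1,k):
    if st[i,4]>100: print(st[i],ce[i])
```

```text
t 20.7 P [ 0.4537 -0.3719  0.3185] yaw -10.96 tilt [-0.001  0.002 -1.   ] f [-0.2  1.  -0.5] g 0.0602
 wz 0.002  x -0.14 y 0.14 z 0.05
[ 298  223   51   51 1548] [322.71124031 246.52002584]
```

View pics/w7.png

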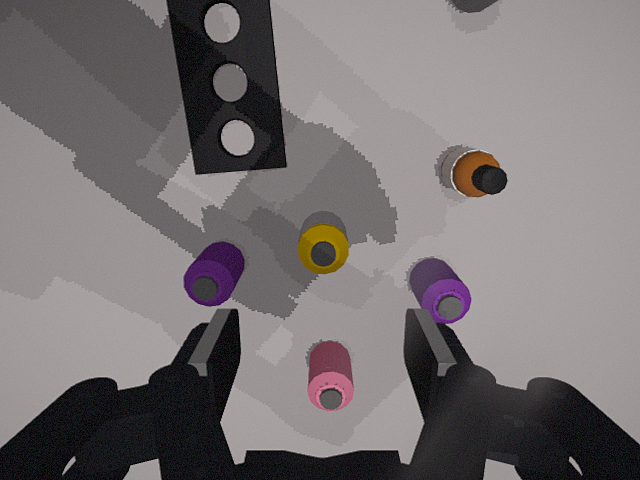

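The yellow objective is centred at (323,248), with the nose top at (323,254). Purple decoys stand at (213,275) and (440,290), so I need to check the finger clearance.

Run:
```python
from h import *
im=load('w7')
y=w(im,[[323.5,248.5]],.041)[0];t=w(im,[[323,254]],.05)[0];print('y',y,t)
for n,uv in (('pl',[205,289]),('pr',[449,306]),('pk',[331,398])):
    a=w(im,[uv],.05)[0]; d=a-t; A=np.radians(-11)
    print(n,a.round(4),'tool x %.1f y %.1f mm'%(1000*(np.cos(A)*d[0]+np.sin(A)*d[1]),1000*(np.sin(A)*d[0]-np.cos(A)*d[1])))
m=(y+t)/2;go(m[0],m[1],.014,-11)
```

```text
y [ 0.45339579 -0.37365871  0.041     ] [ 0.45298401 -0.37414271  0.05      ]
pl [ 0.3783 -0.3825  0.05  ] tool x -71.7 y 22.4 mm
pr [ 0.5226 -0.422   0.05  ] tool x 77.5 y 33.7 mm
pk [ 0.4391 -0.4737  0.05  ] tool x 5.3 y 100.4 mm
t 20.7 P [ 0.4537 -0.3719  0.3185] yaw -10.96 tilt [-0.001  0.002 -1.   ] f [-0.2  1.  -0.5] g 0.0602
 wz 0.001  x -0.01 y 0.21 z 13.15
```

Call:
step_arm(
  increments=[
    {"x": 0,"y": 0.2,"z": 2.5,"wx": 0,"wy": 0,"wz": 0,"gripper": 5.5},
    {"x": 0,"y": 0,"z": 2.5,"wx": 0,"wy": 0,"wz": 0,"gripper": 5.5},
    {"x": 0,"y": 0,"z": 2.5,"wx": 0,"wy": 0,"wz": 0,"gripper": 5.5},
    {"x": 0,"y": 0,"z": 2.5,"wx": 0,"wy": 0,"wz": 0,"gripper": 5.5},
    {"x": 0,"y": 0,"z": 2,"wx": 0,"wy": 0,"wz": 0,"gripper": 5.5},
    {"x": 0,"y": 0,"z": 1.1,"wx": 0,"wy": 0,"wz": 0,"gripper": 5.5},
    {"x": 0,"y": 0,"z": 0,"wx": 0,"wy": 0,"wz": 0,"gripper": 5.5},
    {"x": 0,"y": 0,"z": 0,"wx": 0,"wy": 0,"wz": 0,"gripper": 4},
    {"x": 0,"y": 0,"z": 0,"wx": 0,"wy": 0,"wz": 0,"gripper": 3.6},
    {"x": 0,"y": 0,"z": 0,"wx": 0,"wy": 0,"wz": 0,"gripper": 3.2},
    {"x": 0,"y": 0,"z": 0,"wx": 0,"wy": 0,"wz": 0,"gripper": 2.6},
    {"x": 0,"y": 0,"z": 0,"wx": 0,"wy": 0,"wz": 0,"gripper": 2.6},
    {"x": 0,"y": 0,"z": 0,"wx": 0,"wy": 0,"wz": 0,"gripper": 2.6},
    {"x": 0,"y": 0,"z": 0,"wx": 0,"wy": 0,"wz": 0,"gripper": 2.6},
  ],
  newtons=25,
)

```text
time_s: 22.1
position: [0.453, -0.375, 0.1892]
tool_rot: [[0.982, -0.191, 0.001], [-0.191, -0.982, -0.001], [0.001, 0.001, -1.0]]
ft_force: [0.5, 2.1, 6.8]
grip_width: 0.0304
```

Call:
step_arm(
  increments=[
    {"x": 0,"y": 0,"z": -1,"wx": 0,"wy": 0,"wz": 0,"gripper": 2.6},
    {"x": 0,"y": 0,"z": -2,"wx": 0,"wy": 0,"wz": 0,"gripper": 2.6},
    {"x": 0,"y": 0,"z": -3,"wx": 0,"wy": 0,"wz": 0,"gripper": 2.6},
    {"x": 0,"y": 0,"z": -3,"wx": 0,"wy": 0,"wz": 0,"gripper": 2.6},
    {"x": 0,"y": 0,"z": 0,"wx": 0,"wy": 0,"wz": 0,"gripper": 2.6},
  ],
)

```text
time_s: 22.6
position: [0.4532, -0.3752, 0.2826]
tool_rot: [[0.982, -0.191, 0.005], [-0.191, -0.982, -0.006], [0.006, 0.005, -1.0]]
ft_force: [0.1, 0.1, -1.8]
grip_width: 0.0302
```

Run:
```python
from h import *
go(*tr(40,72),.104,TY)
```

```text
t 22.6 P [ 0.4532 -0.3752  0.2826] yaw -11.0 tilt [ 0.005 -0.006 -1.   ] f [ 0.1  0.1 -1.8] g 0.0302
 wz 0.002  x 5.29 y -45.88 z 0.56
```

Call:
step_arm(
  increments=[
    {"x": 0.2,"y": -1.5,"z": 0,"wx": 0,"wy": 0,"wz": 0,"gripper": 2.6},
    {"x": 0.35,"y": -3,"z": 0,"wx": 0,"wy": 0,"wz": 0,"gripper": 2.6},
    {"x": 0.4,"y": -3.5,"z": 0,"wx": 0,"wy": 0,"wz": 0,"gripper": 2.6},
    {"x": 0.4,"y": -3.5,"z": 0,"wx": 0,"wy": 0,"wz": 0,"gripper": 2.6},
    {"x": 0.4,"y": -3.5,"z": 0,"wx": 0,"wy": 0,"wz": 0,"gripper": 2.6},
    {"x": 0.4,"y": -3.5,"z": 0,"wx": 0,"wy": 0,"wz": 0,"gripper": 2.6},
    {"x": 0.4,"y": -3.5,"z": 0,"wx": 0,"wy": 0,"wz": 0,"gripper": 2.6},
    {"x": 0.4,"y": -3.5,"z": 0,"wx": 0,"wy": 0,"wz": 0,"gripper": 2.6},
    {"x": 0.4,"y": -3.5,"z": 0,"wx": 0,"wy": 0,"wz": 0,"gripper": 2.6},
    {"x": 0.4,"y": -3.5,"z": 0,"wx": 0,"wy": 0,"wz": 0,"gripper": 2.6},
    {"x": 0.4,"y": -3.5,"z": 0,"wx": 0,"wy": 0,"wz": 0,"gripper": 2.6},
    {"x": 0.4,"y": -3.5,"z": 0,"wx": 0,"wy": 0,"wz": 0,"gripper": 2.6},
    {"x": 0.4,"y": -3.2,"z": 0,"wx": 0,"wy": 0,"wz": 0,"gripper": 2.6},
    {"x": 0.34,"y": -2.7,"z": 0,"wx": 0,"wy": 0,"wz": 0,"gripper": 2.6},
    {"x": 0,"y": 0,"z": 0,"wx": 0,"wy": 0,"wz": 0,"gripper": 2.6},
    {"x": 0,"y": 0,"z": 0,"wx": 0,"wy": 0,"wz": 0,"gripper": 2.6},
  ],
)

```text
time_s: 24.2
position: [0.5909, 0.0615, 0.277]
tool_rot: [[0.982, -0.189, -0.003], [-0.189, -0.982, 0.0], [-0.003, 0.0, -1.0]]
ft_force: [0.6, -0.0, -1.4]
grip_width: 0.0305
```

Run:
```python
from h import *
go(*tr(40,72),.026,TY)
im=snap('wrist','w8')
print(p(im,[[*tr(x,y),.018] for x,y in((15,97),(65,97),(65,47),(15,47))]).round(0).tolist())
```

```text
t 24.2 P [0.5909 0.0615 0.277 ] yaw -10.92 tilt [-0.003  0.    -1.   ] f [ 0.6 -0.  -1.4] g 0.0305
 wz 0.003  x 0.18 y -0.38 z 7.80
[[282.0, 205.0], [373.0, 206.0], [370.0, 290.0], [284.0, 290.0]]
```

View pics/w8.png

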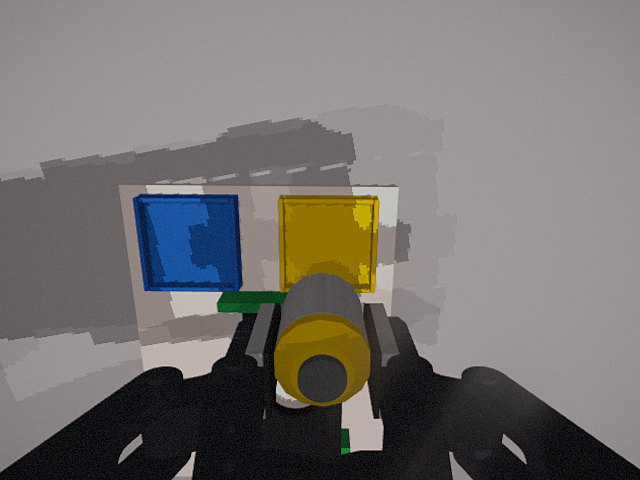

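The objective is upright in the grip, and the yellow pocket's inner area spans columns 284–376, rows 199–290, within 2 mm of the prediction. I shift over and lower it gently.

Call:
step_arm(
  increments=[
    {"x": 0.25,"y": -0.45,"z": 0,"wx": 0,"wy": 0,"wz": 0,"gripper": 2.6},
    {"x": 0,"y": 0,"z": 2,"wx": 0,"wy": 0,"wz": 0,"gripper": 2.6},
    {"x": 0,"y": 0,"z": 2,"wx": 0,"wy": 0,"wz": 0,"gripper": 2.6},
    {"x": 0,"y": 0,"z": 1.5,"wx": 0,"wy": 0,"wz": 0,"gripper": 2.6},
    {"x": 0,"y": 0,"z": 1,"wx": 0,"wy": 0,"wz": 0,"gripper": 2.6},
    {"x": 0,"y": 0,"z": 0.5,"wx": 0,"wy": 0,"wz": 0,"gripper": 2.6},
    {"x": 0,"y": 0,"z": 0.3,"wx": 0,"wy": 0,"wz": 0,"gripper": 2.6},
    {"x": 0,"y": 0,"z": 0,"wx": 0,"wy": 0,"wz": 0,"gripper": 2.6},
    {"x": 0,"y": 0,"z": 0,"wx": 0,"wy": 0,"wz": 0,"gripper": 2.6},
  ],
)

```text
time_s: 25.15
position: [0.5949, 0.0645, 0.2058]
tool_rot: [[0.982, -0.191, 0.001], [-0.191, -0.982, -0.0], [0.001, -0.0, -1.0]]
ft_force: [-1.1, 0.5, -1.5]
grip_width: 0.0305
```

Call:
step_arm(
  increments=[
    {"x": 0,"y": 0,"z": 0.1,"wx": 0,"wy": 0,"wz": 0,"gripper": 2.6},
    {"x": 0,"y": 0,"z": 0.1,"wx": 0,"wy": 0,"wz": 0,"gripper": 2.6},
    {"x": 0,"y": 0,"z": 0.1,"wx": 0,"wy": 0,"wz": 0,"gripper": 2.6},
    {"x": 0,"y": 0,"z": 0,"wx": 0,"wy": 0,"wz": 0,"gripper": 2.6},
  ],
)

```text
time_s: 25.55
position: [0.5947, 0.0646, 0.2021]
tool_rot: [[0.982, -0.191, -0.0], [-0.191, -0.982, 0.0], [-0.0, 0.0, -1.0]]
ft_force: [-0.2, 0.2, -2.7]
grip_width: 0.0309
```

Call:
step_arm(
  increments=[
    {"x": 0,"y": 0,"z": 0.1,"wx": 0,"wy": 0,"wz": 0,"gripper": 2.6},
    {"x": 0,"y": 0,"z": 0.1,"wx": 0,"wy": 0,"wz": 0,"gripper": 2.6},
    {"x": 0,"y": 0,"z": 0.1,"wx": 0,"wy": 0,"wz": 0,"gripper": 2.6},
    {"x": 0,"y": 0,"z": 0,"wx": 0,"wy": 0,"wz": 0,"gripper": 2.6},
  ],
)

```text
time_s: 25.95
position: [0.5947, 0.0646, 0.199]
tool_rot: [[0.982, -0.191, -0.0], [-0.191, -0.982, 0.0], [-0.0, 0.0, -1.0]]
ft_force: [-0.4, -0.5, -1.6]
grip_width: 0.0307
```

Call:
step_arm(
  increments=[
    {"x": 0,"y": 0,"z": 0.05,"wx": 0,"wy": 0,"wz": 0,"gripper": 2.6},
    {"x": 0,"y": 0,"z": 0.05,"wx": 0,"wy": 0,"wz": 0,"gripper": 2.6},
    {"x": 0,"y": 0,"z": 0,"wx": 0,"wy": 0,"wz": 0,"gripper": 2.6},
  ],
)

```text
time_s: 26.25
position: [0.5948, 0.0646, 0.1984]
tool_rot: [[0.982, -0.191, 0.0], [-0.191, -0.982, -0.0], [0.0, -0.0, -1.0]]
ft_force: [-0.3, 0.4, 0.1]
grip_width: 0.0308
```

The load has come off the wrist at the expected height, so the objective is seated. I release slowly.

Call:
step_arm(
  increments=[
    {"x": 0,"y": 0,"z": 0.05,"wx": 0,"wy": 0,"wz": 0,"gripper": 3.1},
    {"x": 0,"y": 0,"z": 0,"wx": 0,"wy": 0,"wz": 0,"gripper": 3.3},
    {"x": 0,"y": 0,"z": 0,"wx": 0,"wy": 0,"wz": 0,"gripper": 3.6},
    {"x": 0,"y": 0,"z": 0,"wx": 0,"wy": 0,"wz": 0,"gripper": 4.2},
    {"x": 0,"y": 0,"z": 0,"wx": 0,"wy": 0,"wz": 0,"gripper": 5},
    {"x": 0,"y": 0,"z": 0,"wx": 0,"wy": 0,"wz": 0,"gripper": 5},
    {"x": 0,"y": 0,"z": 0,"wx": 0,"wy": 0,"wz": 0,"gripper": 5},
    {"x": 0,"y": 0,"z": -1,"wx": 0,"wy": 0,"wz": 0,"gripper": 5},
    {"x": 0,"y": 0,"z": -2,"wx": 0,"wy": 0,"wz": 0,"gripper": 5},
    {"x": 0,"y": 0,"z": -4,"wx": 0,"wy": 0,"wz": 0,"gripper": 5},
    {"x": 0,"y": 0,"z": -4,"wx": 0,"wy": 0,"wz": 0,"gripper": 5},
    {"x": 0,"y": 0,"z": -1,"wx": 0,"wy": 0,"wz": 0,"gripper": 5},
    {"x": 0,"y": 0,"z": 0,"wx": 0,"wy": 0,"wz": 0,"gripper": 5},
  ],
)

```text
time_s: 27.55
position: [0.5947, 0.0647, 0.3198]
tool_rot: [[0.982, -0.191, 0.004], [-0.191, -0.982, -0.0], [0.004, -0.0, -1.0]]
ft_force: [0.6, -0.3, -1.0]
grip_width: 0.0501
```

Run:
```python
from h import *
go(.567,-.239,.145,TY)
```

```text
t 27.6 P [0.5947 0.0647 0.3198] yaw -10.99 tilt [ 0.004 -0.    -1.   ] f [ 0.6 -0.3 -1. ] g 0.0501
 wz 0.002  x 3.13 y 30.33 z 0.18
```

Call:
step_arm(
  increments=[
    {"x": 0.31,"y": 3.04,"z": 0,"wx": 0,"wy": 0,"wz": 0,"gripper": 5.5},
    {"x": 0.31,"y": 3.04,"z": 0,"wx": 0,"wy": 0,"wz": 0,"gripper": 5.5},
    {"x": 0.31,"y": 3.04,"z": 0,"wx": 0,"wy": 0,"wz": 0,"gripper": 5.5},
    {"x": 0.31,"y": 3.04,"z": 0,"wx": 0,"wy": 0,"wz": 0,"gripper": 5.5},
    {"x": 0.31,"y": 3.04,"z": 0,"wx": 0,"wy": 0,"wz": 0,"gripper": 5.5},
    {"x": 0.31,"y": 3.04,"z": 0,"wx": 0,"wy": 0,"wz": 0,"gripper": 5.5},
    {"x": 0.31,"y": 3.04,"z": 0,"wx": 0,"wy": 0,"wz": 0,"gripper": 5.5},
    {"x": 0.31,"y": 3.04,"z": 0,"wx": 0,"wy": 0,"wz": 0,"gripper": 5.5},
    {"x": 0.31,"y": 3.04,"z": 0,"wx": 0,"wy": 0,"wz": 0,"gripper": 5.5},
    {"x": 0.31,"y": 3.04,"z": 0,"wx": 0,"wy": 0,"wz": 0,"gripper": 5.5},
    {"x": 0,"y": 0,"z": 0,"wx": 0,"wy": 0,"wz": 0,"gripper": 5.5},
    {"x": 0,"y": 0,"z": 0,"wx": 0,"wy": 0,"wz": 0,"gripper": 5.5},
  ],
)

```text
time_s: 28.75
position: [0.5669, -0.24, 0.3161]
tool_rot: [[0.981, -0.192, -0.002], [-0.192, -0.981, 0.002], [-0.003, -0.001, -1.0]]
ft_force: [1.2, 0.1, -0.7]
grip_width: 0.0553
```

Run:
```python
from h import *
im=snap('wrist','w9')
go(.567,-.239,.145,TY)
hsv=cv2.cvtColor(im['color'],cv2.COLOR_BGR2HSV)
m=((hsv[...,0]>=100)&(hsv[...,0]<=122)&(hsv[...,1]>130)).astype(np.uint8)
k,l,st,ce=cv2.connectedComponentsWithStats(m)
for i in range(1,k):
    if st[i,4]>100:
        uv=st[i,:2]+(st[i,2:4]-1)/2;print(st[i],uv);q=w(im,[uv],.041)[0];print(q);go(q[0],q[1],.0145,TY)
```

```text
t 28.8 P [ 0.5671 -0.2393  0.3165] yaw -11.0 tilt [-0.002  0.002 -1.   ] f [ 0.4  0.1 -0.5] g 0.055
 wz 0.002  x -0.01 y -0.03 z -0.15
[ 305  220   51   51 1535] [330. 245.]
[ 0.5709135  -0.23915504  0.041     ]
t 28.8 P [ 0.5671 -0.2393  0.3165] yaw -11.0 tilt [-0.002  0.002 -1.   ] f [ 0.4  0.1 -0.5] g 0.055
 wz 0.002  x 0.37 y -0.09 z 12.90
```

View pics/w9.png

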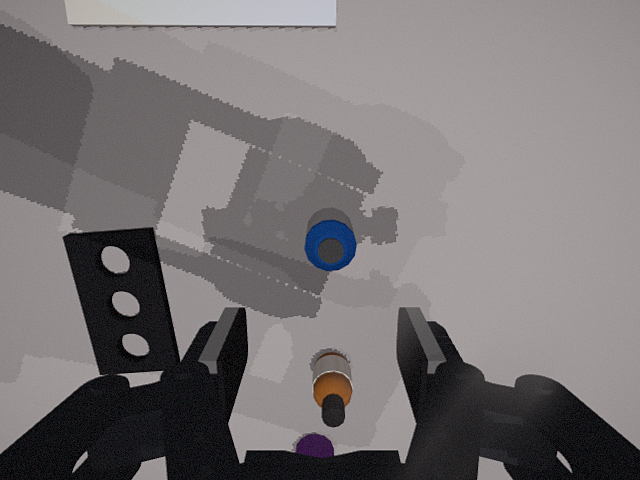

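The blue objective is at (330,245), with the bottle clear at (332,385). I go down and grip it the same way as the yellow one.

Call:
step_arm(
  increments=[
    {"x": 0.37,"y": -0.05,"z": 2,"wx": 0,"wy": 0,"wz": 0,"gripper": 5.5},
    {"x": 0,"y": 0,"z": 2.5,"wx": 0,"wy": 0,"wz": 0,"gripper": 5.5},
    {"x": 0,"y": 0,"z": 2.5,"wx": 0,"wy": 0,"wz": 0,"gripper": 5.5},
    {"x": 0,"y": 0,"z": 2.5,"wx": 0,"wy": 0,"wz": 0,"gripper": 5.5},
    {"x": 0,"y": 0,"z": 2.2,"wx": 0,"wy": 0,"wz": 0,"gripper": 5.5},
    {"x": 0,"y": 0,"z": 1.1,"wx": 0,"wy": 0,"wz": 0,"gripper": 5.5},
    {"x": 0,"y": 0,"z": 0,"wx": 0,"wy": 0,"wz": 0,"gripper": 5.5},
    {"x": 0,"y": 0,"z": 0,"wx": 0,"wy": 0,"wz": 0,"gripper": 4},
    {"x": 0,"y": 0,"z": 0,"wx": 0,"wy": 0,"wz": 0,"gripper": 3.6},
    {"x": 0,"y": 0,"z": 0,"wx": 0,"wy": 0,"wz": 0,"gripper": 3.2},
    {"x": 0,"y": 0,"z": 0,"wx": 0,"wy": 0,"wz": 0,"gripper": 2.6},
    {"x": 0,"y": 0,"z": 0,"wx": 0,"wy": 0,"wz": 0,"gripper": 2.6},
    {"x": 0,"y": 0,"z": 0,"wx": 0,"wy": 0,"wz": 0,"gripper": 2.6},
    {"x": 0,"y": 0,"z": 0,"wx": 0,"wy": 0,"wz": 0,"gripper": 2.6},
  ],
  newtons=25,
)

```text
time_s: 30.2
position: [0.571, -0.24, 0.1908]
tool_rot: [[0.982, -0.191, 0.001], [-0.191, -0.982, -0.001], [0.002, 0.001, -1.0]]
ft_force: [-0.8, 1.8, 6.4]
grip_width: 0.0307
```

Call:
step_arm(
  increments=[
    {"x": 0,"y": 0,"z": -1,"wx": 0,"wy": 0,"wz": 0,"gripper": 2.6},
    {"x": 0,"y": 0,"z": -2,"wx": 0,"wy": 0,"wz": 0,"gripper": 2.6},
    {"x": 0,"y": 0,"z": -3,"wx": 0,"wy": 0,"wz": 0,"gripper": 2.6},
    {"x": 0,"y": 0,"z": -3,"wx": 0,"wy": 0,"wz": 0,"gripper": 2.6},
    {"x": 0,"y": 0,"z": -1,"wx": 0,"wy": 0,"wz": 0,"gripper": 2.6},
    {"x": 0,"y": 0,"z": 0,"wx": 0,"wy": 0,"wz": 0,"gripper": 2.6},
  ],
)

```text
time_s: 30.8
position: [0.5709, -0.2399, 0.291]
tool_rot: [[0.982, -0.191, 0.002], [-0.191, -0.982, -0.001], [0.002, 0.001, -1.0]]
ft_force: [0.5, 0.0, -1.3]
grip_width: 0.0301
```

Run:
```python
from h import *
go(*tr(-39,73),.115,TY)
```

```text
t 30.8 P [ 0.5709 -0.2399  0.291 ] yaw -11.0 tilt [ 0.002 -0.001 -1.   ] f [ 0.5  0.  -1.3] g 0.0301
 wz 0.002  x -11.56 y -30.44 z 0.30
```

Call:
step_arm(
  increments=[
    {"x": -0.6,"y": -1.54,"z": 0,"wx": 0,"wy": 0,"wz": 0,"gripper": 2.6},
    {"x": -1.16,"y": -3.05,"z": 0,"wx": 0,"wy": 0,"wz": 0,"gripper": 2.6},
    {"x": -1.16,"y": -3.05,"z": 0,"wx": 0,"wy": 0,"wz": 0,"gripper": 2.6},
    {"x": -1.16,"y": -3.05,"z": 0,"wx": 0,"wy": 0,"wz": 0,"gripper": 2.6},
    {"x": -1.16,"y": -3.05,"z": 0,"wx": 0,"wy": 0,"wz": 0,"gripper": 2.6},
    {"x": -1.16,"y": -3.05,"z": 0,"wx": 0,"wy": 0,"wz": 0,"gripper": 2.6},
    {"x": -1.16,"y": -3.05,"z": 0,"wx": 0,"wy": 0,"wz": 0,"gripper": 2.6},
    {"x": -1.16,"y": -3.05,"z": 0,"wx": 0,"wy": 0,"wz": 0,"gripper": 2.6},
    {"x": -1.16,"y": -3.05,"z": 0,"wx": 0,"wy": 0,"wz": 0,"gripper": 2.6},
    {"x": -1.16,"y": -3.05,"z": 0,"wx": 0,"wy": 0,"wz": 0,"gripper": 2.6},
    {"x": -0.5,"y": -1.5,"z": 0,"wx": 0,"wy": 0,"wz": 0,"gripper": 2.6},
    {"x": 0,"y": 0,"z": 0,"wx": 0,"wy": 0,"wz": 0,"gripper": 2.6},
    {"x": 0,"y": 0,"z": 0,"wx": 0,"wy": 0,"wz": 0,"gripper": 2.6},
  ],
)

```text
time_s: 32.1
position: [0.5154, 0.0817, 0.2887]
tool_rot: [[0.982, -0.19, -0.002], [-0.19, -0.982, -0.0], [-0.002, 0.0, -1.0]]
ft_force: [0.2, -0.6, -1.3]
grip_width: 0.0305
```

Run:
```python
from h import *
im=snap('wrist','w10')
go(*tr(-39,73),.0268,TY)
```

```text
t 32.1 P [0.5156 0.0812 0.2889] yaw -11.0 tilt [-0.002 -0.    -1.   ] f [ 0.  -1.1 -1.5] g 0.0303
 wz 0.002  x 0.05 y 0.00 z 8.91
```

View pics/w10.png

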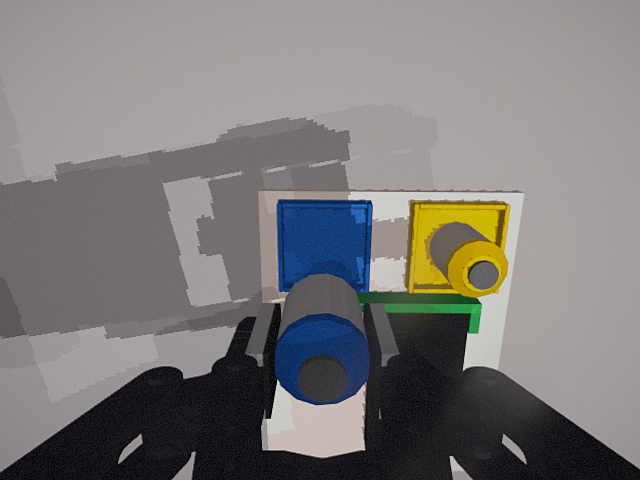

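The yellow objective stands upright in its seat, base near (450,245). The blue one is held above the blue pocket (columns 278–371), so I lower it: 8.9 cm to contact.

Call:
step_arm(
  increments=[
    {"x": 0,"y": 0,"z": 2,"wx": 0,"wy": 0,"wz": 0,"gripper": 2.6},
    {"x": 0,"y": 0,"z": 2,"wx": 0,"wy": 0,"wz": 0,"gripper": 2.6},
    {"x": 0,"y": 0,"z": 2,"wx": 0,"wy": 0,"wz": 0,"gripper": 2.6},
    {"x": 0,"y": 0,"z": 1.2,"wx": 0,"wy": 0,"wz": 0,"gripper": 2.6},
    {"x": 0,"y": 0,"z": 0.7,"wx": 0,"wy": 0,"wz": 0,"gripper": 2.6},
    {"x": 0,"y": 0,"z": 0.4,"wx": 0,"wy": 0,"wz": 0,"gripper": 2.6},
    {"x": 0,"y": 0,"z": 0.2,"wx": 0,"wy": 0,"wz": 0,"gripper": 2.6},
    {"x": 0,"y": 0,"z": 0.1,"wx": 0,"wy": 0,"wz": 0,"gripper": 2.6},
    {"x": 0,"y": 0,"z": 0,"wx": 0,"wy": 0,"wz": 0,"gripper": 2.6},
    {"x": 0,"y": 0,"z": 0,"wx": 0,"wy": 0,"wz": 0,"gripper": 2.6},
  ],
)

```text
time_s: 33.15
position: [0.5159, 0.0814, 0.2041]
tool_rot: [[0.982, -0.191, 0.001], [-0.191, -0.982, -0.0], [0.001, -0.0, -1.0]]
ft_force: [0.1, 0.0, -1.1]
grip_width: 0.0308
```

Call:
step_arm(
  increments=[
    {"x": 0,"y": 0,"z": 0.1,"wx": 0,"wy": 0,"wz": 0,"gripper": 2.6},
    {"x": 0,"y": 0,"z": 0,"wx": 0,"wy": 0,"wz": 0,"gripper": 2.6},
  ],
)

```text
time_s: 33.35
position: [0.5158, 0.0814, 0.2028]
tool_rot: [[0.982, -0.191, 0.0], [-0.191, -0.982, -0.0], [0.0, 0.0, -1.0]]
ft_force: [-0.5, 0.1, -1.1]
grip_width: 0.0305
```

Call:
step_arm(
  increments=[
    {"x": 0,"y": 0,"z": 0.1,"wx": 0,"wy": 0,"wz": 0,"gripper": 2.6},
    {"x": 0,"y": 0,"z": 0.1,"wx": 0,"wy": 0,"wz": 0,"gripper": 2.6},
    {"x": 0,"y": 0,"z": 0,"wx": 0,"wy": 0,"wz": 0,"gripper": 2.6},
  ],
)

```text
time_s: 33.65
position: [0.5158, 0.0814, 0.2006]
tool_rot: [[0.982, -0.191, -0.0], [-0.191, -0.982, 0.0], [-0.0, 0.0, -1.0]]
ft_force: [0.1, 0.4, -0.6]
grip_width: 0.03
```

Call:
step_arm(
  increments=[
    {"x": 0,"y": 0,"z": 0.05,"wx": 0,"wy": 0,"wz": 0,"gripper": 2.6},
    {"x": 0,"y": 0,"z": 0.05,"wx": 0,"wy": 0,"wz": 0,"gripper": 2.6},
    {"x": 0,"y": 0,"z": 0,"wx": 0,"wy": 0,"wz": 0,"gripper": 2.6},
  ],
)

```text
time_s: 33.95
position: [0.5158, 0.0814, 0.1998]
tool_rot: [[0.982, -0.191, 0.0], [-0.191, -0.982, 0.0], [0.0, -0.0, -1.0]]
ft_force: [-0.3, -0.7, 0.1]
grip_width: 0.0306
```

Call:
step_arm(
  increments=[
    {"x": 0,"y": 0,"z": 0.05,"wx": 0,"wy": 0,"wz": 0,"gripper": 3.1},
    {"x": 0,"y": 0,"z": 0,"wx": 0,"wy": 0,"wz": 0,"gripper": 3.3},
    {"x": 0,"y": 0,"z": 0,"wx": 0,"wy": 0,"wz": 0,"gripper": 3.6},
    {"x": 0,"y": 0,"z": 0,"wx": 0,"wy": 0,"wz": 0,"gripper": 4.2},
    {"x": 0,"y": 0,"z": 0,"wx": 0,"wy": 0,"wz": 0,"gripper": 5},
    {"x": 0,"y": 0,"z": 0,"wx": 0,"wy": 0,"wz": 0,"gripper": 5},
    {"x": 0,"y": 0,"z": 0,"wx": 0,"wy": 0,"wz": 0,"gripper": 5},
    {"x": 0,"y": 0,"z": -1,"wx": 0,"wy": 0,"wz": 0,"gripper": 5},
    {"x": 0,"y": 0,"z": -2,"wx": 0,"wy": 0,"wz": 0,"gripper": 5},
    {"x": 0,"y": 0,"z": -4,"wx": 0,"wy": 0,"wz": 0,"gripper": 5},
    {"x": 0,"y": 0,"z": -4,"wx": 0,"wy": 0,"wz": 0,"gripper": 5},
    {"x": 0,"y": 2,"z": -3,"wx": 0,"wy": 0,"wz": 0,"gripper": 5},
    {"x": 0.5,"y": 3,"z": -2,"wx": 0,"wy": 0,"wz": 0,"gripper": 5},
    {"x": 0.5,"y": 3,"z": 0,"wx": 0,"wy": 0,"wz": 0,"gripper": 5},
    {"x": 0.5,"y": 3,"z": 0,"wx": 0,"wy": 0,"wz": 0,"gripper": 5},
    {"x": 0.5,"y": 3,"z": 0,"wx": 0,"wy": 0,"wz": 0,"gripper": 5},
    {"x": 0.5,"y": 2,"z": 0,"wx": 0,"wy": 0,"wz": 0,"gripper": 5},
    {"x": 0,"y": 0,"z": 0,"wx": 0,"wy": 0,"wz": 0,"gripper": 5},
    {"x": 0,"y": 0,"z": 0,"wx": 0,"wy": 0,"wz": 0,"gripper": 5},
  ],
)

```text
time_s: 35.85
position: [0.5096, -0.0803, 0.3596]
tool_rot: [[0.981, -0.192, 0.0], [-0.192, -0.981, 0.0], [0.0, -0.0, -1.0]]
ft_force: [-0.1, 0.8, 0.3]
grip_width: 0.0499
```

Run:
```python
from h import *
im=snap('wrist','w11');cv2.imwrite('pics/w11c.png',cv2.convertScaleAbs(im['color'][:320],alpha=1.6))
g=im['color'].max(2).astype(int)
A=np.radians(TY);f=lambda v:(1000*(np.array([[np.cos(A),np.sin(A)],[-np.sin(A),np.cos(A)]])@(v-T0))).round(1)
for ty in (15,-5,-28,-54,-68):
    u,r=p(im,[[*tr(20,ty),.022]])[0];r=int(round(r));xs=np.flatnonzero(g[r]<60);xs=xs[abs(xs-u)<60]
    a,b=w(im,[[xs[0]-.5,r],[xs[-1]+.5,r]],.022)[:,:2];print(r,f(a),f(b))
print(env.observe()['time_s'])
```

```text
76 [-9.6 15. ] [49.8 15. ]
107 [-10.2  -4.9] [49.1 -4.9]
141 [-10.1 -27.8] [ 49.2 -27.7]
178 [ -9.9 -53.8] [ 48.7 -53.8]
197 [ -9.8 -67.7] [ 49.6 -67.7]
35.9
```

View pics/w11c.png

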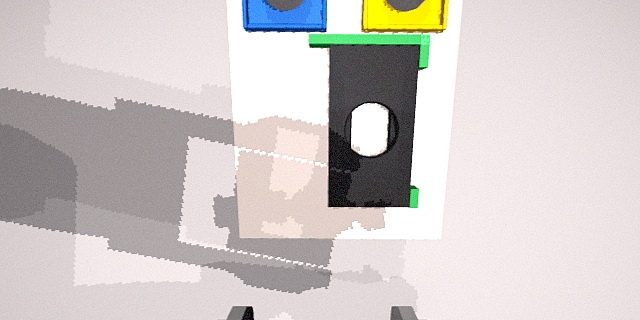

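The plates are still flush and both seats are occupied. One last side view to confirm the objectives are upright.

Run:
```python
from h import *
im=snap('side','s1');cv2.imwrite('pics/s1c.png',cv2.resize(im['color'][140:360,200:480],None,fx=2.7,fy=2.7,interpolation=cv2.INTER_CUBIC))
w11=load('w11')
q=p(w11,[[*tr(-10,-76),.022],[*tr(50,-76),.022]]);print(q.round(1).tolist())
```

```text
[[328.2, 208.0], [409.3, 208.1]]
```

View pics/s1c.png

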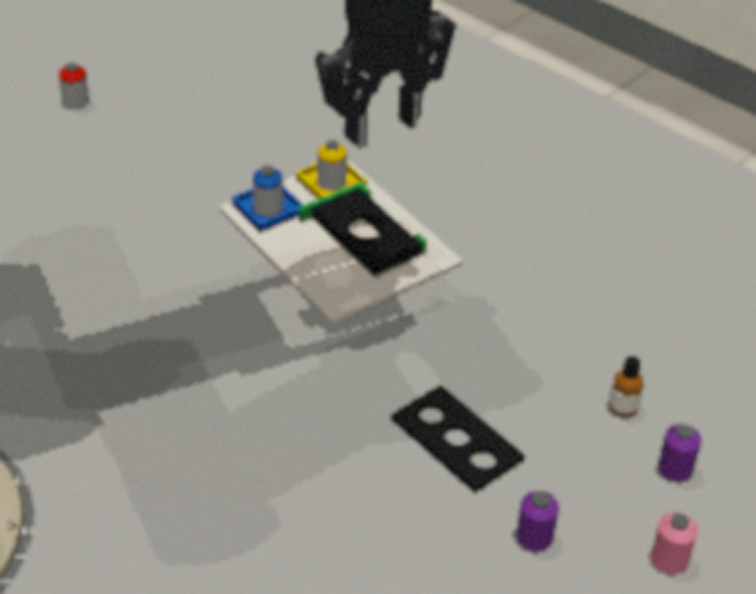

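Both objectives stand upright in their own seats, at (268,190) and (332,165). The plates are stacked in the corner, and the three-plate, red objective, bottle and decoys are untouched. I hand the job in.

```bash
python3 -c "
from rig import env
print(env.close_job())"
```

```text
the job is handed in; nothing more can be done
None
```

The job is done and handed in at about 36 s on the robot's clock, well under the 115 s limit. The slotted plate is in the fenced corner with the round-hole plate on top. The yellow and blue objectives stand upright in the seats of their own colour.

- **Plate fit:** In the last wrist image, the top plate's edges are within about 0.5–1 mm of the flush position, about the limit of the camera calibration. I checked the bottom plate by eye before stacking and it was flush; afterwards it is mostly hidden.
- **Forces:** I pressed both plates against the two fences, with at most about 25 N at the wrist. I lowered each objective until the wrist force dropped to zero before letting go.
- **Other parts:** The final side view shows the three-hole plate, red objective, oil bottle and lookalikes still standing in place.
- **One check that gave nothing:** After releasing the round plate, I tried an extra nudge against the far fence and felt no contact force. The finger probably passed just above the plate, so its flush fit there rests on the earlier press and the images.

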